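Put the soldering kit away in the desk drawer unit

TASK

Put the soldering kit away in the little drawer unit on the desk: pull its drawer open and load in every kit item that is out on the desk in front of the laptop (red side cutters, flux syringe, roll of amber tape, blue solder reel), and the steel rule as well. The rule lies flat on top of the unit and is too thin to pick up there, so slide it along the top until its end sticks out at least 2 cm past the unit's front edge, then grip the overhanging end and lay it in the drawer with the rest. When all of it is in the open drawer, push the drawer fully shut, and leave the other things on the desk where they are.

Things in the scene. Friction and masses are not known exactly. Their poses are not given: they have to be found in the camera images.
- drawer (a joint): how far the drawer is pulled out of the unit, m: 0 fully shut, 0.175 fully open (a stop). It slides along the unit's own -x, stays where it is left, about 2 N to start it
- drawer_unit: grey sheet-steel desktop drawer unit, 213 (its x) x 200 (its y) x 105 mm high, standing fast on the desk (cannot be moved). Origin at the centre of its underside; its -x side is the front, where the single blue-fronted drawer opens towards the robot. Its flat top is 105 mm above the desk
- unit_front_edge (a point): middle of the front edge of the unit's flat top (95 mm in front of the unit's origin, 105 mm above the desk); same axes as the unit, the edge runs along y. The blue drawer front, 12 mm thick, 91 mm tall, its top 6 mm below the unit's top, stands just in front of it when shut
- drawer_handle (a point): centre of the drawer's steel bar handle: round bar 11 mm thick, 100 mm long along the unit's y, its centre 40 mm in front of the drawer front and 76 mm above the desk; moves with the drawer; same axes as the unit
- drawer_floor (a point): centre of the drawer's inner floor, 16 mm above the desk; moves with the drawer; axes as the unit. Inside the drawer measures 180 (x) x 176 (y) mm, walls 5 mm thick and 57 mm high above the floor (the front panel reaches 83 mm above the floor). The unit's top roofs it 81 mm above the floor when it is shut, so nothing may stand higher than that. Fully open, all but the rear 10 mm of the drawer lies clear of the unit's top
- rule_mid (a point): steel rule, a flat bar 140 (its x) x 30 (its y) x 3 mm, 90 g, with black tick marks; point at its centre. It starts lying flat on the drawer unit's top, its length roughly from front to back, too thin to be gripped there; polished steel on smooth lacquer, so it slides along under a fingertip pressed on it with 5 to 10 N
- cutters_mid (a point): side cutters with red handles, 131 mm long along their y, 12 mm thick lying flat; point half-way up between the two handles, where they measure 40 to 52 mm over both (the handles reach 46 mm to +y of this point, the steel jaws 80 mm to -y). Grip across both handles
- syringe_mid (a point): cream flux syringe, 126 mm long along its y; point at the middle of the barrel, half-way up (barrel 21 mm wide and high, flat-sided to the touch, 94 mm long; the thin plunger lies to +y)
- tape_mid (a point): roll of amber tape lying flat in front of the laptop (another far to the right is part of the room), ring of 92 mm outside and about 62 mm inside diameter, 12 mm high; point at the centre of the hole, half-way up. Grip the 15 mm wall of the ring
- reel_mid (a point): blue reel of solder lying flat, 52 mm across and 28 mm high, with a stiff stub of wire sticking out to its -y; point at its centre, half-way up
- flux_pot: amber pot with a black cap, 47 mm across, 41 mm high, left of the laptop; origin under its centre; bystander
- dropper: small brown dropper bottle, 33 mm across, 102 mm high, left of the laptop; origin under its centre; bystander
- meter: red multimeter, 140 x 70 x 39 mm, in front of the desk lamp (another one far to the right is part of the room); origin under its centre; bystander
- spray_bottle: spray bottle, 61 x 127 x 242 mm, at the back left; origin under its centre; bystander

How it is judged:
By the outcome, as a careful person would: the job done as asked, in the order asked, and still so for the second after the job is handed in, with the robot touching nothing.
Of cutters, syringe, tape, reel only 3 to 4 are there at a start; the rules pass over those that are not, and their reading is None.
At some moment in a run one of cutters, syringe, tape, reel may be knocked a few centimetres aside while the robot is not near it.
It also fails if it takes over 210 s, if anything falls off the work surface, if the arm or the gripper's body presses on something with over 40 N, if the wrist force passes 120 N, or if a joint passes its speed limit or range.

ROBOT

A 6-joint arm with a two-finger parallel gripper is mounted at the origin on a cart in front of the work surface, level with it; the furniture and walls round the work are solid. World frame = base frame: x ahead of the robot, y to its left, z up, the work surface at z = 0. Lengths are in m, angles in rad, forces in N, time in s.
With the tool pointing down it reaches from about 0.4 to 0.825 m from the base axis. Payload 7 kg.
Tool frame: the origin (TCP) lies at the centre of the arm's flange, where the gripper is bolted on; the fingertips stand 178 mm ahead of it and the grasp point (between the pads) lies 159 mm ahead of it; z points along the fingers, y is the direction in which the jaws open and shut (so a half turn about z gives the same grasp; the last joint's range is limited). The gripper opens to 88 mm and grips with 3 to 60 N. Pads are 19 mm wide; open, the fingers measure 130 mm over their backs; the gripper's body (78 mm by 193 mm) begins 47 mm behind the grasp point.
Start: joints at [-0.932, 0.359, 0.012, 0, -1.224, -0.288], TCP at [0.232, -0.634, 0.405] pointing down, gripper open.
Joint ranges: [-3.07, 3.07], [-1.43, 2.12], [-1.02, 1.25], [-3.03, 1.67], [-3.05, -0], [-3.03, 3.03]. Speed limits (rad/s): [2.39, 2.39, 3.01, 3.14, 3.14, 3.14].

INTERFACE

Orientations are given as [roll, pitch, yaw] about the fixed x, y, z axes, in that order (R = Rz(yaw) Ry(pitch) Rx(roll)).
In Python, from station import arm gives the robot as it stands.
- The arm moves only by the shell command python3 -m handwheel 'ROWS' [OPENING] [FORCE]. ROWS is JSON, a list of rows, each a list of 4 numbers: the shift along the world's x, y, z in cm, then the turn about the world's z in rad. In form: [[dx, dy, dz, yaw], ...]. A call has 1 to 20 rows; each row shifts and turns the commanded pose from where the row before left it; what a row does not reach is not made up. A row lasts 1/10 s, in which the tool goes at most 50 mm and 8.59 degrees, less where a joint would pass 70% of its speed; a pose out of reach is approached as far as the arm can. A call is refused whole if a number of a shift passes 5 or a number of a turn 0.15, either way. A call with a gripper value outside its range is refused whole. OPENING is the closure, from 0 (fully open) to 1 (shut), set as the call begins (- or left out, the last holds). The fingers move at their own pace and stop on an object; FORCE is the grip in N (left out, the last holds). Time passes only in rows, so rows that do not move let the fingers close. It gives the time, the measured TCP pose, the force and the opening at its end, in the units of the state.
- arm.get_state(): the state, without advancing time (a new reading comes with each control period).
- arm.grab_frame(name): name is "scene" or "side" or "wrist"; returns a dict with "image" (400x640x3 uint8, red, green, blue), "depth" (400x640 float32, m along the optical axis (not along the pixel's ray), 0 where there is no reading), "vfov" (degrees; the focal length in pixels is half the picture's height over the tangent of half this angle, whatever the lens; pixels are square), "cx", "cy" (the principal point, pixels), "k1" (the pictures are not rectified: a ray, as slopes to the right and down, at radius r is drawn at 1 + k1 r^2 times it, then the intrinsics apply), "rvec" (rotation vector, rad) and "tvec" (3), from world to camera coordinates, as OpenCV has them. Camera axes: x right, y down, z forward; pixel columns grow to the right and rows downward; lengths in m; the calibration is good to about 2 mm. A picture is of the moment at which its call begins.
- arm.job_done(): hands the job in, once; it reports no verdict.
The state is a dict: "t": time; "q": joint angles; "qd": joint speeds; "joint_efforts": joint torques, N m; "eef_pos": TCP position; "ee_rot": TCP orientation; "force": force on the tool from outside, world axes, zero at the start; "moment": the same for the moment, N m; "width": finger opening in m.
Only numpy, scipy, OpenCV 4.12 (cv2) and the standard library are available. Lean on these libraries where they do the work, as an engineer would, in place of code of your own. Each camera call takes 0.05 s, during which the arm holds its last target.

## Working session

There is one attempt and no reset: what is moved stays moved. The work goes in short steps, Python scripts to look and compute and a shell command to move; the robot and the scene stay as the last step left them, time stands still between calls to the robot, and variables do not carry over. Pictures are saved under pics/ and viewed, and the job is handed in when it is done.

```bash
ls; mkdir -p pics; cat > h.py <<'E'
import numpy as np,cv2
from station import arm
def grab(n):
    return arm.grab_frame(n)
def save(n,name,crop=None,scale=1):
    f=grab(n); im=f["image"][:,:,::-1]
    np.savez('pics/'+name+'.npz',**f)
    if crop: x0,y0,x1,y1=crop; im=im[y0:y1,x0:x1]
    if scale!=1: im=cv2.resize(im,None,fx=scale,fy=scale,interpolation=cv2.INTER_CUBIC)
    cv2.imwrite('pics/'+name+'.png',im); return f
def crop(name,c,scale,out):
    f=np.load('pics/'+name+'.npz'); x0,y0,x1,y1=c
    im=f["image"][y0:y1,x0:x1,::-1]
    cv2.imwrite('pics/'+out+'.png',cv2.resize(im,None,fx=scale,fy=scale,interpolation=cv2.INTER_CUBIC))
def K(f):
    fl=200/np.tan(np.radians(float(f["vfov"]))/2)
    return fl
def ray(f,u,v):
    fl=K(f); x=(u-f["cx"])/fl; y=(v-f["cy"])/fl
    a,b=x,y
    for _ in range(30):
        r2=a*a+b*b; s=1+float(f["k1"])*r2; a,b=x/s,y/s
    R=cv2.Rodrigues(np.array(f["rvec"],float))[0]; t=np.array(f["tvec"],float).ravel()
    return R,t,np.array([a,b,1.])
def atz(f,u,v,z):
    R,t,d=ray(f,u,v); c=-R.T@t; w=R.T@d; return c+w*(z-c[2])/w[2]
def atd(f,u,v):
    R,t,d=ray(f,u,v); D=float(f["depth"][int(round(v)),int(round(u))]); return R.T@(d*D-t)
def proj(f,p):
    R=cv2.Rodrigues(np.array(f["rvec"],float))[0]; t=np.array(f["tvec"],float).ravel()
    c=R@np.array(p)+t; a,b=c[:2]/c[2]; s=1+float(f["k1"])*(a*a+b*b); fl=K(f)
    return a*s*fl+f["cx"],b*s*fl+f["cy"]
def st():
    s=arm.get_state(); print({k:np.round(s[k],3).tolist() for k in("t","q","eef_pos","ee_rot","force","width")})
E
python3 - <<'E'
from h import *
st()
for n in("scene","side","wrist"):
    f=save(n,n+"0"); R=cv2.Rodrigues(np.array(f["rvec"],float))[0]; print(n,f["vfov"],f["k1"],-R.T@np.array(f["tvec"]).ravel(),R[2])
E
```

```text
pics
{'t': 0.0, 'q': [-0.932, 0.359, 0.011, -0.0, -1.224, -0.288], 'eef_pos': [0.232, -0.634, 0.404], 'ee_rot': [3.14, -0.0, -2.791], 'force': [0.315, 0.408, 0.474], 'width': 0.088}
scene 46.13561069238699 -0.024124842144077615 [0.02937304 0.93834475 0.99775603] [ 0.3432249  -0.71254677 -0.61194261]
side 52.017476944109625 -0.07374190431416962 [0.09608106 0.61282687 0.82972706] [ 0.40409522 -0.65900902 -0.63436122]
wrist 59.394634447514385 -0.029370540487077216 [ 0.1589008  -0.66094663  0.38454734] [ 0.27200849  0.10040715 -0.95704221]
```

View pics/scene0.png

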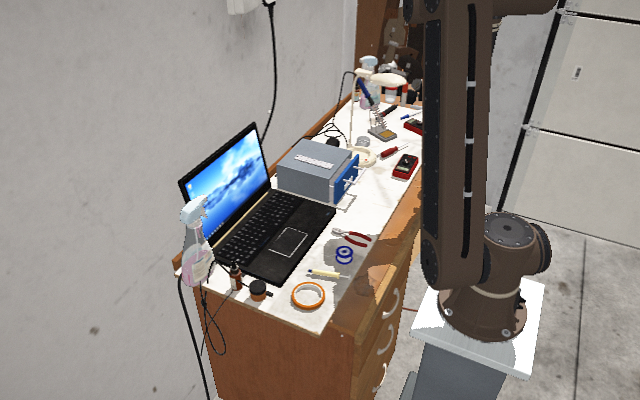

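View pics/side0.png

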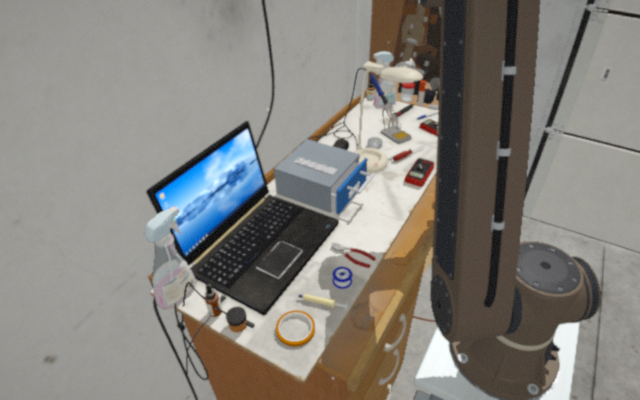

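View pics/wrist0.png

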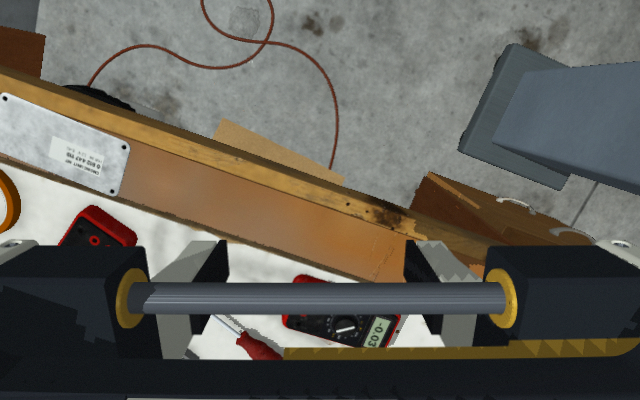

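```bash
python3 - <<'E'
from h import *
crop("scene0",(260,130,420,240),5,"c1"); crop("scene0",(220,215,380,325),5,"c2")
E
```

```text
(no output)
```

View pics/c1.png

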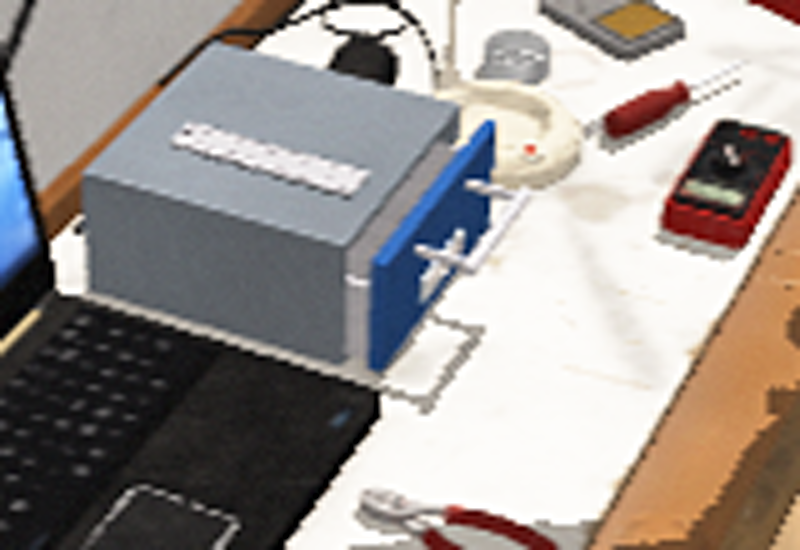

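View pics/c2.png

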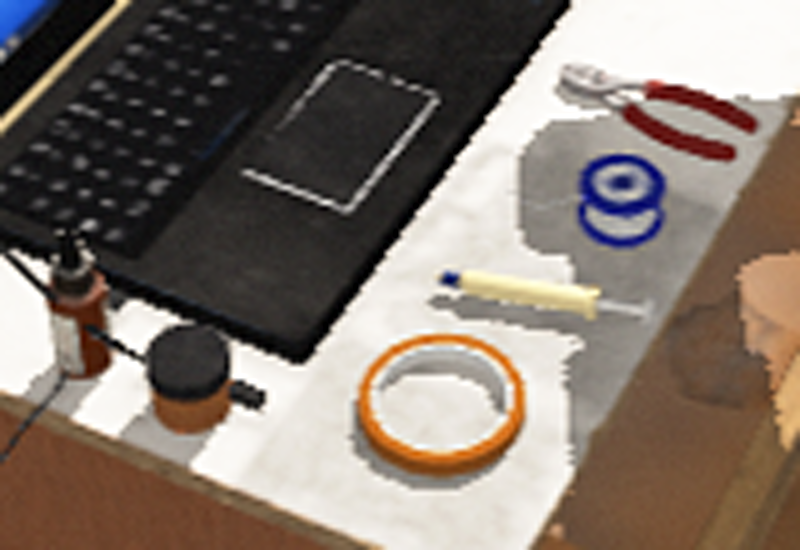

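```bash
python3 - <<'E'
from h import *
f=np.load('pics/scene0.npz')
def o(l,u,v,z): print(l,np.round(atz(f,u,v,z),4), np.round(atd(f,u,v),3))
c1=lambda a,b:(260+a/5,130+b/5); c2=lambda a,b:(220+a/5,215+b/5)
for l,p,z in [("topBF",(215,42),.105),("topFF",(460,105),.105),("topFN",(345,243),.105),("topBN",(85,178),.105),
 ("rule bn",(170,138),.108),("rule bf",(187,122),.108),("rule ff",(370,175),.108),("rule fn",(352,195),.108),("hnd near",(465,268),.076),("hnd far",(528,192),.076),("frontTopN",(372,262),.099),("frontTopF",(492,122),.099),
 ("meter",(735,195),.039)]: o(l,*c1(*p),z)
for l,p,z in [("cut jaw",(565,85),.005),("h1",(755,125),.006),("h2",(733,155),.006),("h1m",(690,97),.006),("h2m",(650,125),.006),("reel top",(623,183),.028),("reel base",(620,218),.003),("syr tip",(440,278),.01),("barrel L",(465,283),.0105),("barrel R",(595,300),.0105),("plun",(650,312),.01),
 ("tape L",(360,400),.006),("tape R",(523,400),.006),("tape T",(440,337),.012),("tape B",(435,470),.012),("deskedge",(600,450),0),("pot",(190,360),.041),("drop",(75,260),.102)]: o(l,*c2(*p),z)
E
```

```text
topBF [ 0.7575 -0.3955  0.105 ] [ 0.761 -0.402  0.1  ]
topFF [ 0.56   -0.3977  0.105 ] [ 0.612 -0.529  0.017]
topFN [ 0.5595 -0.2062  0.105 ] [ 0.563 -0.214  0.099]
topBN [ 0.7507 -0.1947  0.105 ] [ 0.757 -0.205  0.097]
rule bn [ 0.7212 -0.261   0.108 ] [ 0.721 -0.262  0.108]
rule bf [ 0.7206 -0.2847  0.108 ] [ 0.721 -0.286  0.107]
rule ff [ 0.5772 -0.2825  0.108 ] [ 0.581 -0.291  0.102]
rule fn [ 0.5777 -0.2549  0.108 ] [ 0.58  -0.26   0.104]
hnd near [ 0.4926 -0.2538  0.076 ] [ 0.493 -0.254  0.075]
hnd far [ 0.4892 -0.3574  0.076 ] [ 0.529 -0.471 -0.005]
frontTopN [ 0.5381 -0.2025  0.099 ] [ 0.54  -0.206  0.096]
frontTopF [ 0.5342 -0.3961  0.099 ] [ 0.537 -0.405  0.093]
meter [ 0.3714 -0.4748  0.039 ] [ 0.375 -0.489  0.029]
cut jaw [ 0.4814 -0.0766  0.005 ] [ 0.482 -0.077  0.005]
h1 [ 0.3598 -0.0953  0.006 ] [ 0.363 -0.105 -0.003]
h2 [ 0.3619 -0.064   0.006 ] [ 0.365 -0.073 -0.003]
h1m [ 0.4059 -0.1009  0.006 ] [ 0.406 -0.1    0.007]
h2m [ 0.4181 -0.0658  0.006 ] [ 0.417 -0.062  0.009]
reel top [0.4036 0.0097 0.028 ] [0.402 0.013 0.031]
reel base [0.4027 0.0137 0.003 ] [0.398 0.026 0.016]
syr tip [0.4725 0.1108 0.01  ] [0.472 0.112 0.011]
barrel L [0.4577 0.1083 0.0105] [0.456 0.112 0.015]
barrel R [0.3858 0.0868 0.0105] [0.386 0.086 0.009]
plun [0.3543 0.0807 0.01  ] [ 0.359  0.068 -0.005]
tape L [0.4711 0.2076 0.006 ] [0.47  0.209 0.008]
tape R [0.3917 0.1677 0.006 ] [0.394 0.163 0.   ]
tape T [0.4508 0.1523 0.012 ] [0.452 0.15  0.009]
tape B [0.41  0.236 0.012] [0.414 0.229 0.002]
deskedge [0.3416 0.1757 0.    ] [ 0.347  0.162 -0.018]
pot [0.5502 0.2502 0.041 ] [0.551 0.249 0.039]
drop [0.6078 0.2627 0.102 ] [0.62  0.249 0.084]
```

```bash
python3 - <<'E'
from h import *
f=np.load('pics/scene0.npz')
for p in [(385,79),(400,80),(366,64),(352,110),(365,150),(352,137),(412,72),(200,210),(186,190),(255,125)]: print(p,np.round(atd(f,*p),3))
E
python3 -m handwheel '[[2,5,0,-0.14],[2,5,0,-0.14],[2,5,0,-0.07],[2,5,0,0],[0,5,0,0],[0,5,0,0],[0,3,0,0],[0,0,0,0]]' 1 20
```

```text
(385, 79) [ 0.494 -0.495  0.354]
(400, 80) [ 0.449 -0.518  0.351]
(366, 64) [ 0.725 -0.92   0.213]
(352, 110) [ 0.629 -0.548  0.183]
(365, 150) [ 0.568 -0.555  0.02 ]
(352, 137) [ 0.666 -0.657 -0.   ]
(412, 72) [ 0.614 -1.291  0.062]
(200, 210) [0.73  0.224 0.221]
(186, 190) [0.809 0.18  0.231]
(255, 125) [ 0.808 -0.168  0.26 ]
t: 0.95
eef_pos: [0.3055, -0.3154, 0.4051]
ee_rot: [3.141, 0.002, -3.138]
force: [-0.2, 0.3, 0.4]
width: 0.0293
```

```bash
python3 -m handwheel '[[2,0,0,0],[5,0,-3,0],[5,0,-3,0],[5,0,0,0],[3.8,1,0,0],[0,0,0,0],[0,0,0,0]]'; python3 - <<'E'
from h import *
st(); save("scene","s1"); save("wrist","w1"); save("side","d1")
E
```

```text
t: 1.65
eef_pos: [0.5013, -0.3086, 0.3515]
ee_rot: [3.141, -0.002, -3.141]
force: [-0.5, -0.2, 0.6]
width: 0.0004
{'t': 1.65, 'q': [-0.22, 0.259, -0.258, -0.0, -1.057, -1.35], 'eef_pos': [0.501, -0.309, 0.352], 'ee_rot': [3.141, -0.002, -3.141], 'force': [-0.493, -0.238, 0.641], 'width': 0.0}
```

View pics/w1.png

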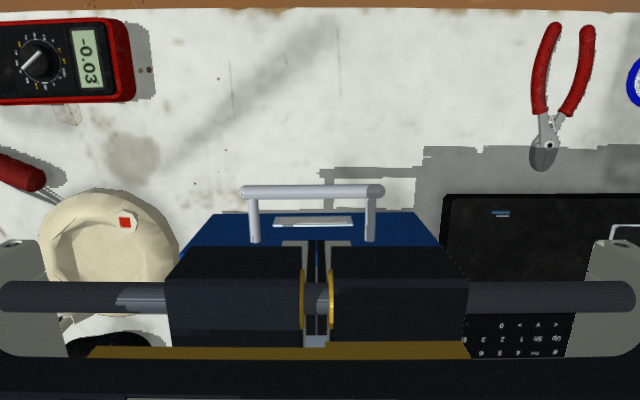

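View pics/d1.png

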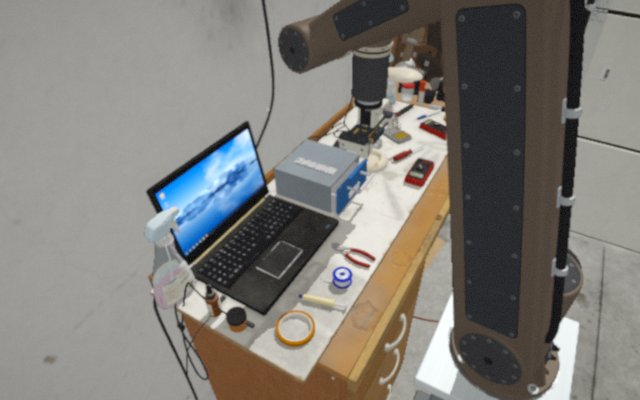

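View pics/s1.png

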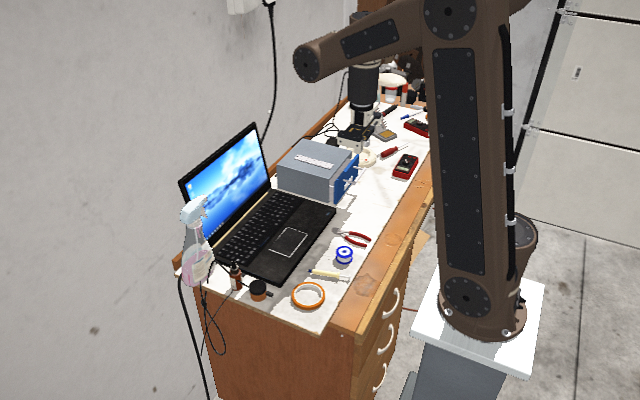

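```bash
python3 - <<'E'
from h import *
f=np.load('pics/w1.npz')
for p,z in [((247,190),.076),((378,190),.076),((213,212),.099),((418,212),.099),((543,150),.005),((544,112),.006),((583,112),.006),((555,25),.006),((587,28),.006)]: print(p,np.round(atz(f,*p,z),4),np.round(atd(f,*p),4))
E
```

```text
(247, 190) [ 0.4933 -0.3613  0.076 ] [ 0.4921 -0.3604  0.0806]
(378, 190) [ 0.4933 -0.2617  0.076 ] [ 0.4912 -0.2631  0.0837]
(213, 212) [ 0.5031 -0.3817  0.099 ] [ 0.5366 -0.4119  0.0019]
(418, 212) [ 0.5031 -0.2368  0.099 ] [ 5.373e-01 -2.061e-01 -4.000e-04]
(543, 150) [ 0.4733 -0.0933  0.005 ] [ 0.4725 -0.0967  0.0101]
(544, 112) [ 0.4381 -0.0994  0.006 ] [ 0.4378 -0.1039  0.013 ]
(583, 112) [ 0.4377 -0.0624  0.006 ] [ 0.438  -0.057  -0.0012]
(555, 25) [ 0.3646 -0.1025  0.006 ] [ 0.3652 -0.1048  0.0097]
(587, 28) [ 0.3664 -0.0734  0.006 ] [ 0.3675 -0.0781  0.0125]
```

```bash
python3 -m handwheel '[[1.3,0,0,0],[0,0,-4,0],[0,0,-4,0],[0,0,0,0],[0,0,-2,0],[0,0,-1.8,0],[0,0,0,0],[0,0,0,0]]'
```

```text
t: 2.6
eef_pos: [0.5136, -0.3086, 0.237]
ee_rot: [-3.141, 0.001, -3.14]
force: [-0.2, -0.0, 1.5]
width: 0.0006
```

```bash
python3 -m handwheel '[[-1,0,0,0],[-2,0,0,0],[-2,0,0,0],[-2,0,0,0],[-2,0,0,0],[-2,0,0,0],[-2,0,0,0],[-1.5,0,0,0],[0,0,0,0]]'
```

```text
t: 3.5
eef_pos: [0.3661, -0.3081, 0.2362]
ee_rot: [3.141, 0.001, 3.141]
force: [-0.1, -0.1, -0.3]
width: 0.0003
```

```bash
python3 -m handwheel '[[-0.8,0,0,0],[0,0,0,0],[0,0,0,0]]';python3 -m handwheel '[[-0.7,0,0,0],[0,0,0,0],[0,0,0,0]]'
```

```text
t: 3.8
eef_pos: [0.36, -0.3082, 0.2351]
ee_rot: [3.141, -0.001, -3.141]
force: [-0.1, 0.1, 0.6]
width: 0.0005
t: 4.1
eef_pos: [0.3528, -0.3081, 0.2351]
ee_rot: [3.141, -0.001, -3.141]
force: [0.3, -0.4, 0.1]
width: 0.0006
```

```bash
python3 - <<'E'
from h import *
st(); save("scene","s2"); crop("scene0",(0,0,10,10),1,"x"); crop("s2",(260,120,420,240),5,"s2c"); save("wrist","w2")
E
```

```text
{'t': 4.1, 'q': [-0.296, 0.211, -0.652, 0.0, -0.709, -1.274], 'eef_pos': [0.353, -0.308, 0.235], 'ee_rot': [3.141, -0.001, -3.141], 'force': [0.265, -0.422, 0.081], 'width': 0.001}
```

View pics/s2c.png

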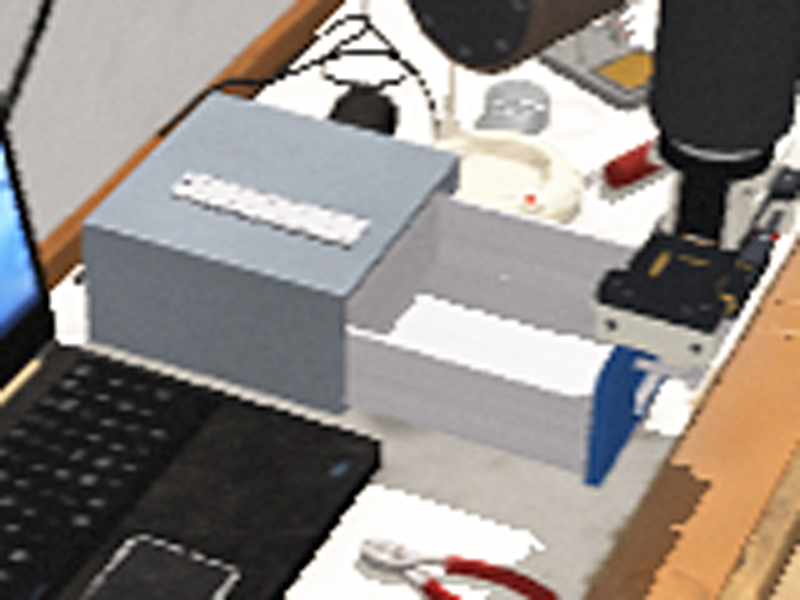

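View pics/w2.png

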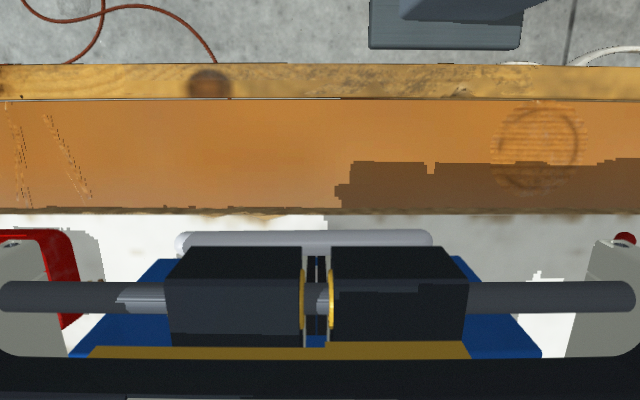

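Opening well. Continue to the stop.

```bash
python3 -m handwheel '[[-0.7,0,0,0],[0,0,0,0],[0,0,0,0]]';python3 -m handwheel '[[-0.5,0,0,0],[0,0,0,0],[0,0,0,0]]';python3 -m handwheel '[[-0.4,0,0,0],[0,0,0,0],[0,0,0,0]]'
```

```text
t: 4.5
eef_pos: [0.3504, -0.3083, 0.2359]
ee_rot: [-3.139, 0.011, -3.14]
force: [18.7, 5.4, -13.2]
width: 0.0003
t: 4.8
eef_pos: [0.3488, -0.3084, 0.2365]
ee_rot: [-3.138, 0.019, -3.139]
force: [31.6, 8.4, -23.6]
width: 0.0008
t: 5.1
eef_pos: [0.3477, -0.3085, 0.2369]
ee_rot: [-3.136, 0.026, -3.139]
force: [43.8, 13.0, -31.9]
width: 0.0002
```

```bash
python3 -m handwheel '[[2.2,0,0,0],[0,0,0,0],[0,0,4,0],[0,0,5,0],[0,0,5,0],[0,0,4,0],[0,0,0,0],[0,0,0,0]]';  python3 - <<'E'
from h import *
st(); save("scene","s3"); crop("s3",(260,120,420,240),5,"s3c"); save("wrist","w3")
E
```

```text
t: 5.9
eef_pos: [0.3582, -0.3081, 0.4158]
ee_rot: [-3.142, 0.002, -3.141]
force: [0.2, 0.2, -1.6]
width: 0.0005
{'t': 5.9, 'q': [-0.292, 0.01, -0.399, -0.0, -1.16, -1.278], 'eef_pos': [0.358, -0.308, 0.416], 'ee_rot': [-3.142, 0.002, -3.141], 'force': [0.197, 0.175, -1.591], 'width': 0.0}
```

View pics/s3c.png

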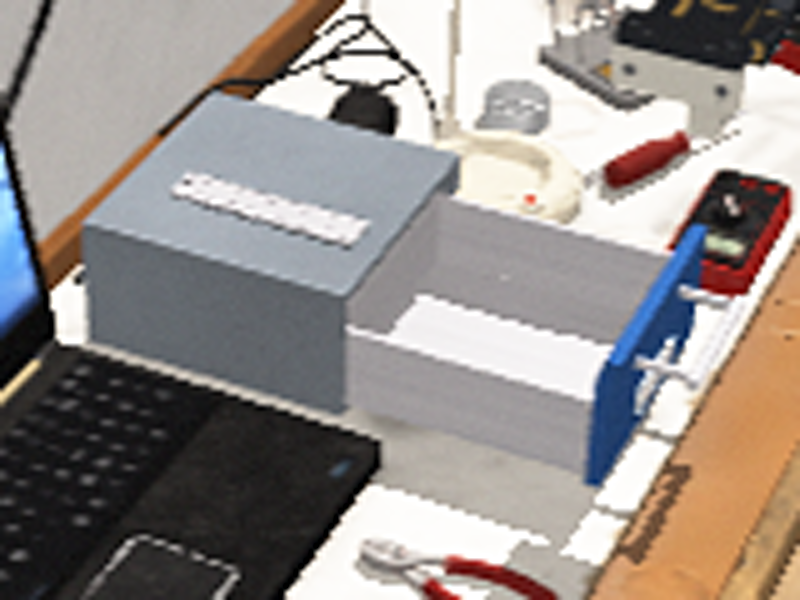

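View pics/w3.png

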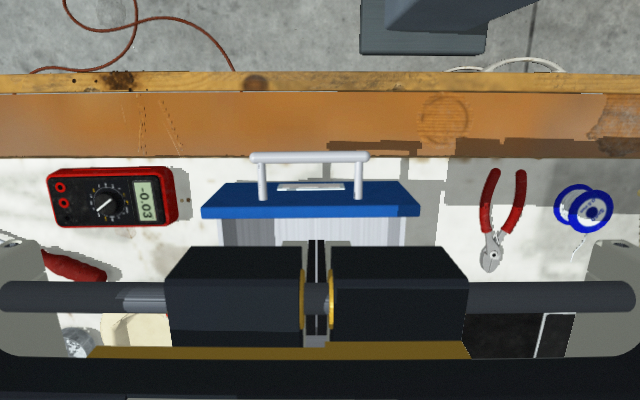

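```bash
python3 - <<'E'
from h import *
f=np.load('pics/w3.npz')
for l,p,z in [("hL",(256,157),.076),("hR",(362,157),.076),("pL",(203,207),.099),("pR",(418,207),.099),("wallL",(221,225),.073),("wallR",(400,225),.073),("cutL",(487,205),.006),("cutR",(520,205),.006),("cl",(496,172),.006),("cr",(520,173),.006),("jaw",(487,270),.006),("reel",(592,213),.028),("reelb",(575,204),.0)]: print(l,np.round(atz(f,*p,z),4))
f=np.load('pics/s3.npz'); c=lambda a,b:(260+a/5,120+b/5)
for l,p,z in [("hN",(687,378),.076),("hF",(742,300),.076),("pN",(606,365),.099),("pF",(700,232),.099),("wallN",(348,328),.073),("wallNf",(600,392),.073),("FN",(345,293),.105),("FF",(460,155),.105),("floorcorner far back",(425,297),.016),("nearfloor? front far",(610,345),.016)]:print(l,np.round(atz(f,*c(*p),z),4))
E
```

```text
hL [ 0.3373 -0.3633  0.076 ]
hR [ 0.3373 -0.2658  0.076 ]
pL [ 0.3781 -0.4089  0.099 ]
pR [ 0.3781 -0.2171  0.099 ]
wallL [ 0.4054 -0.4017  0.073 ]
wallR [ 0.4054 -0.2253  0.073 ]
cutL [ 0.4064 -0.107   0.006 ]
cutR [ 0.4064 -0.0675  0.006 ]
cl [ 0.3667 -0.1022  0.006 ]
cr [ 0.3678 -0.074   0.006 ]
jaw [ 0.4916 -0.0946  0.006 ]
reel [0.4088 0.0041 0.028 ]
reelb [0.4071 0.0039 0.    ]
hN [ 0.3378 -0.2583  0.076 ]
hF [ 0.3331 -0.3585  0.076 ]
pN [ 0.3808 -0.218   0.099 ]
pF [ 0.3766 -0.3906  0.099 ]
wallN [ 0.5593 -0.2117  0.073 ]
wallNf [ 0.3842 -0.2224  0.073 ]
FN [ 0.5595 -0.2062  0.105 ]
FF [ 0.56   -0.3977  0.105 ]
floorcorner far back [ 0.5588 -0.342   0.016 ]
nearfloor? front far [ 0.419 -0.348  0.016]
```

```bash
python3 -m handwheel '[[0,5,0,0],[1,5,0,0],[2,5,0,0],[2,5,0,0],[0,2.2,0,0],[0,0,0,0],[0,0,0,0],[0,0,0,0]]' 0.2 20;  python3 - <<'E'
from h import *
st(); save("wrist","w4")
E
```

```text
t: 6.8
eef_pos: [0.4057, -0.0948, 0.4144]
ee_rot: [-3.141, -0.002, -3.141]
force: [0.3, -0.2, 0.1]
width: 0.0584
{'t': 6.8, 'q': [0.249, -0.092, -0.499, -0.0, -1.166, -1.819], 'eef_pos': [0.406, -0.095, 0.414], 'ee_rot': [-3.141, -0.002, -3.141], 'force': [0.305, -0.181, 0.147], 'width': 0.058}
```

View pics/w4.png

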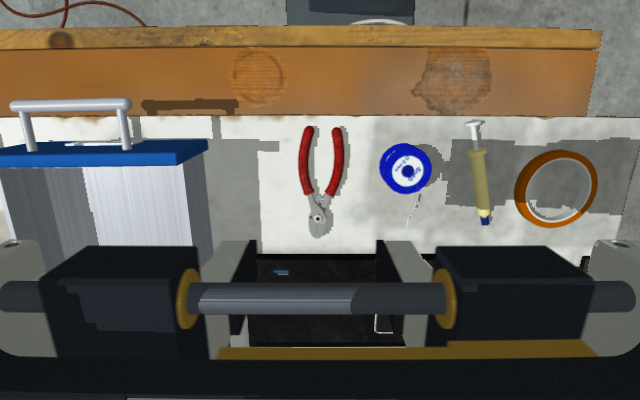

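```bash
python3 - <<'E'
from h import *
f=np.load('pics/w4.npz')
crop("w4",(280,110,440,230),5,"w4a");crop("w4",(440,110,620,235),4.4,"w4b")
for l,p,z in [("tcp",None,0)]:
  print(proj(f,[.4057,-.0948,.0]),proj(f,[.4057,-.0948,.25]))
for l,p,z in [("cl",(303,165),.006),("cr",(340,165),.006),("clt",(308,126),.006),("crt",(336,128),.006),("jaw",(317,235),.006),("pivot",(317,217),.006),("reel",(408,171),.028),("reelL",(380,168),.014),("reelR",(432,168),.028),
 ("syrT",(476,124),.0105),("barrelT",(477,151),.0105),("barrelB",(484,208),.0105),("tip",(485,223),.01),("tapeL",(515,190),.006),("tapeR",(598,185),.006),("tapeT",(560,151),.006),("tapeB",(553,227),.006)]: print(l,np.round(atz(f,*p,z),4))
E
```

```text
(np.float64(316.50492693481056), np.float64(163.72036265533197)) (np.float64(316.8354406726586), np.float64(268.98383182989903))
cl [ 0.406 -0.11   0.006]
cr [ 0.406  -0.0683  0.006 ]
clt [ 0.3627 -0.1041  0.006 ]
crt [ 0.3648 -0.0735  0.006 ]
jaw [ 0.4911 -0.0941  0.006 ]
pivot [ 0.4682 -0.0942  0.006 ]
reel [0.408  0.0032 0.028 ]
reelL [ 0.4077 -0.0245  0.014 ]
reelR [0.4046 0.0287 0.028 ]
syrT [0.3596 0.0781 0.0105]
barrelT [0.389  0.083  0.0105]
barrelB [0.4555 0.1001 0.0105]
tip [0.4743 0.1041 0.01  ]
tapeL [0.435  0.1358 0.006 ]
tapeR [0.4288 0.2341 0.006 ]
tapeT [0.3892 0.1803 0.006 ]
tapeB [0.4812 0.1903 0.006 ]
```

View pics/w4a.png

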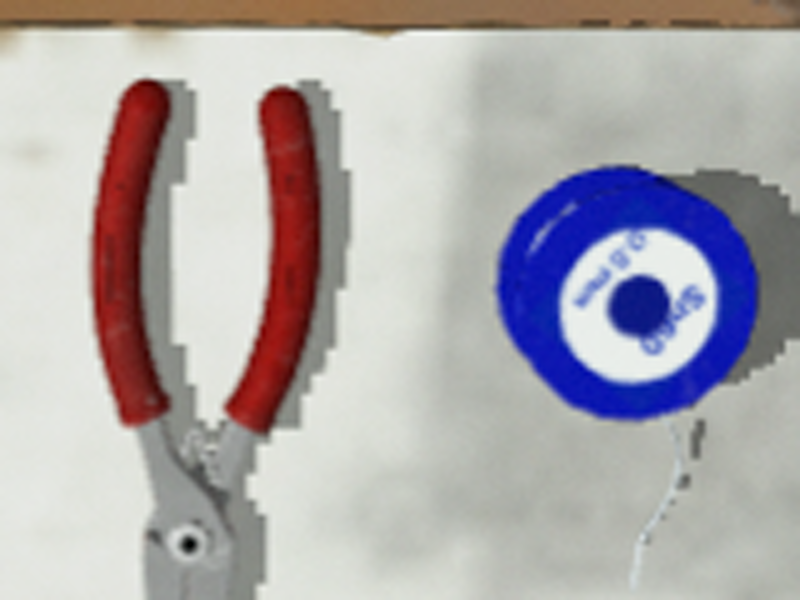

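View pics/w4b.png

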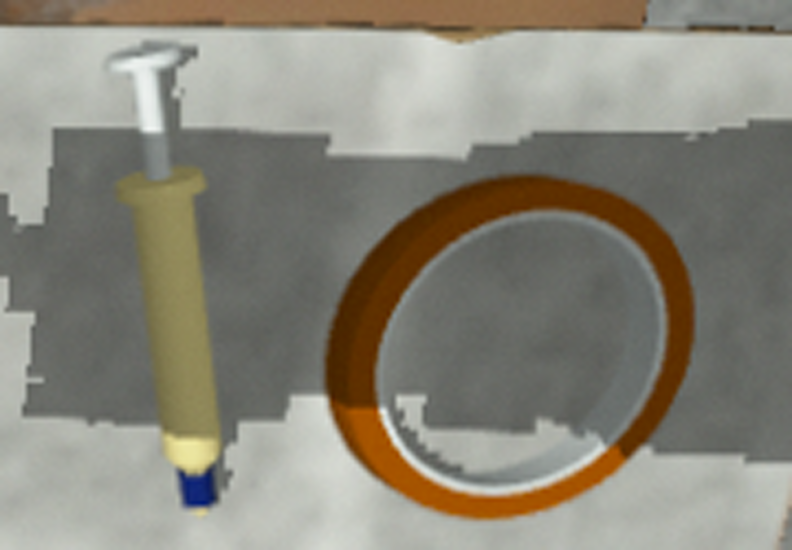

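```bash
python3 -m handwheel '[[0.2,0.5,-4,0],[0,0,-5,0],[0,0,-5,0],[0,0,-4,0],[0,0,-3,0],[0,0,-1.5,0],[0,0,-0.6,0],[0,0,0,0],[0,0,0,0]]';python3 - <<'E'
from h import *
st(); save("wrist","w5")
E
```

```text
t: 7.75
eef_pos: [0.4083, -0.0896, 0.1848]
ee_rot: [3.141, 0.001, -3.141]
force: [1.3, -1.0, 0.7]
width: 0.0703
{'t': 7.75, 'q': [0.261, 0.229, -0.811, 0.0, -0.529, -1.832], 'eef_pos': [0.408, -0.09, 0.185], 'ee_rot': [3.141, 0.001, -3.141], 'force': [1.328, -1.022, 0.733], 'width': 0.07}
```

View pics/w5.png

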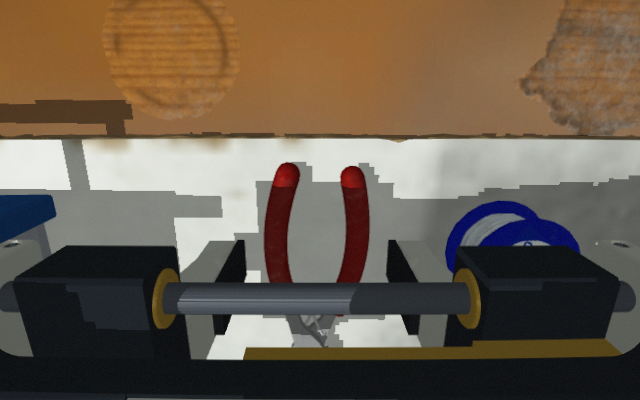

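```bash
python3 -m handwheel '[[0,0,-0.3,0],[0,0,0,0]]';python3 -m handwheel '[[0,0,0,0],[0,0,0,0],[0,0,0,0],[0,0,0,0],[0,0,0,0],[0,0,0,0]]' 0.65 30;python3 -m handwheel '[[0,0,3,0],[0,0,5,0],[0,0,4,0],[0,0,0,0],[0,0,0,0]]'; python3 - <<'E'
from h import *
st(); save("wrist","w6")
E
```

```text
t: 8.0
eef_pos: [0.408, -0.0893, 0.1816]
ee_rot: [3.141, 0.001, -3.141]
force: [-0.6, -0.5, -0.6]
width: 0.0703
t: 8.6
eef_pos: [0.408, -0.0893, 0.1813]
ee_rot: [-3.142, 0.0, -3.141]
force: [-1.2, -0.7, 4.3]
width: 0.0497
t: 9.1
eef_pos: [0.4078, -0.0892, 0.3019]
ee_rot: [3.141, 0.002, -3.141]
force: [-0.4, -0.0, -0.7]
width: 0.0502
{'t': 9.1, 'q': [0.262, 0.026, -0.673, -0.001, -0.869, -1.832], 'eef_pos': [0.408, -0.089, 0.302], 'ee_rot': [3.141, 0.002, -3.141], 'force': [-0.424, -0.023, -0.68], 'width': 0.05}
```

View pics/w6.png

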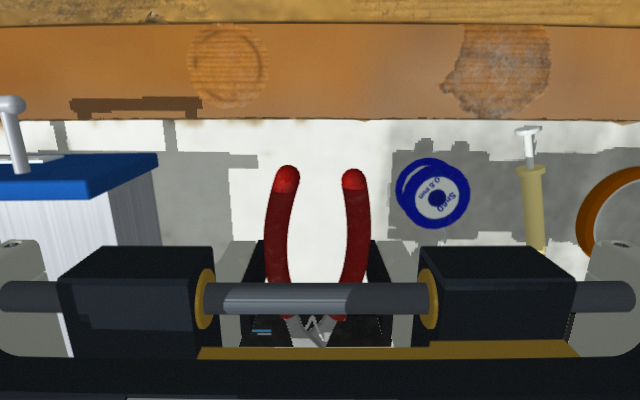

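```bash
python3 -m handwheel '[[1,-4,0,0],[1,-5,0,0],[1,-5,0,0],[1,-5,0,0],[0,-4,0,0],[0,-2.8,0,0],[0,0,0,0],[0,0,0,0]]';  python3 - <<'E'
from h import *
st(); save("wrist","w7"); save("scene","s7"); crop("s7",(260,120,420,240),5,"s7c")
E
```

```text
t: 9.95
eef_pos: [0.4465, -0.3448, 0.2987]
ee_rot: [3.14, -0.004, 3.14]
force: [-0.2, 0.2, -1.2]
width: 0.0499
{'t': 9.95, 'q': [-0.311, 0.272, -0.375, -0.001, -0.928, -1.261], 'eef_pos': [0.447, -0.345, 0.299], 'ee_rot': [3.14, -0.004, 3.14], 'force': [-0.242, 0.215, -1.221], 'width': 0.05}
```

View pics/w7.png

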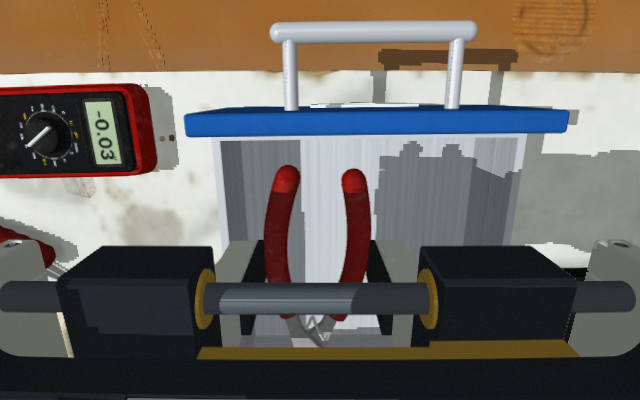

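View pics/s7c.png

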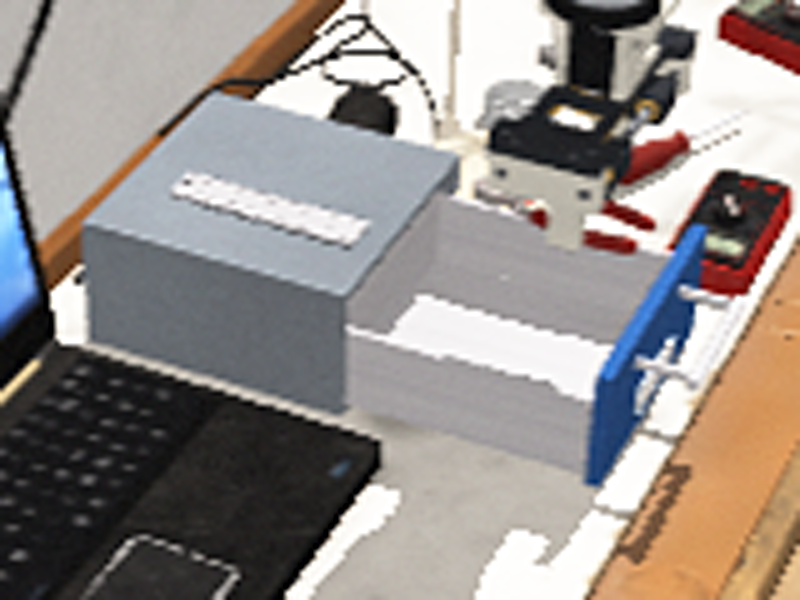

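```bash
python3 - <<'E'
from h import *
f=np.load('pics/w7.npz')
for l,p,z in [("hL",(271,31),.076),("hR",(478,31),.076),("pL",(186,113),.099),("pR",(568,110),.099),("pbot",(300,133),.099),("wallL",(216,220),.073),("wallR",(517,230),.073),("wallLi",(222,220),.073),("wallRi",(510,230),.073)]: print(l,np.round(atz(f,*p,z),4))
E
```

```text
hL [ 0.3363 -0.3686  0.076 ]
hR [ 0.336  -0.2575  0.076 ]
pL [ 0.3778 -0.4102  0.099 ]
pR [ 0.3761 -0.2163  0.099 ]
pbot [ 0.388  -0.3528  0.099 ]
wallL [ 0.4447 -0.4075  0.073 ]
wallR [ 0.4519 -0.2161  0.073 ]
wallLi [ 0.4447 -0.4037  0.073 ]
wallRi [ 0.4519 -0.2207  0.073 ]
```

```bash
python3 -m handwheel '[[0,0,-3,0],[0,0,-3,0],[0,0,-2,0],[0,0,0,0],[0,0,-1,0],[0,0,-0.8,0],[0,0,0,0],[0,0,0,0]]'
```

```text
t: 10.85
eef_pos: [0.4475, -0.3444, 0.2036]
ee_rot: [-3.141, 0.0, -3.141]
force: [-0.1, 0.2, -0.5]
width: 0.0502
```

```bash
python3 -m handwheel '[[0,0,-0.3,0],[0,0,0,0]]';  python3 -m handwheel '[[0,0,0,0],[0,0,0,0],[0,0,0,0],[0,0,0,0]]' 0.35; python3 -m handwheel '[[0,0,3,0],[0,0,4,0],[0,0,5,0],[0,0,4,0],[0,0,0,0]]'; python3 - <<'E'
from h import *
st(); save("wrist","w8"); save("scene","s8")
E
```

```text
t: 11.05
eef_pos: [0.4473, -0.3444, 0.2003]
ee_rot: [-3.142, 0.0, -3.141]
force: [-0.9, -0.1, -0.9]
width: 0.0495
t: 11.45
eef_pos: [0.4474, -0.3444, 0.2003]
ee_rot: [-3.142, 0.0, -3.141]
force: [-0.1, 1.1, -0.2]
width: 0.0571
t: 11.95
eef_pos: [0.4486, -0.3452, 0.3669]
ee_rot: [-3.137, 0.01, -3.14]
force: [-0.9, 0.8, -0.4]
width: 0.057
{'t': 11.95, 'q': [-0.31, 0.205, -0.292, 0.002, -1.063, -1.261], 'eef_pos': [0.449, -0.345, 0.367], 'ee_rot': [-3.137, 0.01, -3.14], 'force': [-0.934, 0.818, -0.393], 'width': 0.057}
```

View pics/w8.png

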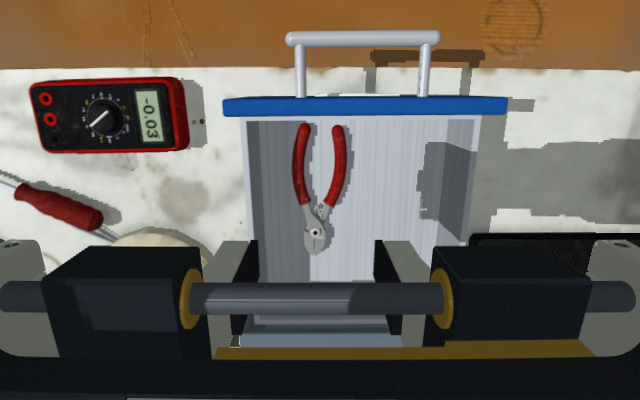

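View pics/s8.png

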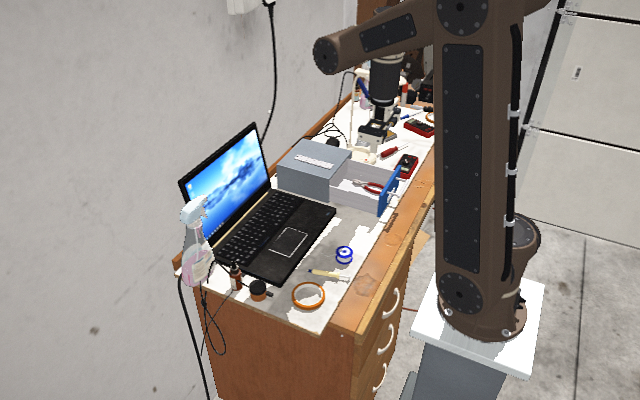

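```bash
python3 -m handwheel '[[0,3,2,0],[0,5,2,0],[0,5,0,0],[0,5,0,0],[0,5,0,0],[0,5,0,0],[0,5,0,0],[0,5,0,0],[-1,5,0,0],[-0.3,4,0,0],[0,2,0,0],[0,0.8,0,0],[0,0,0,0],[0,0,0,0]]' 0.66;  python3 - <<'E'
from h import *
st(); save("wrist","w9")
E
```

```text
t: 13.45
eef_pos: [0.4344, 0.1484, 0.398]
ee_rot: [-3.14, -0.001, -3.141]
force: [-0.2, -0.6, -0.0]
width: 0.03
{'t': 13.45, 'q': [0.76, 0.001, -0.451, -0.0, -1.121, -2.33], 'eef_pos': [0.434, 0.148, 0.398], 'ee_rot': [-3.14, -0.001, -3.141], 'force': [-0.229, -0.59, -0.004], 'width': 0.03}
```

View pics/w9.png

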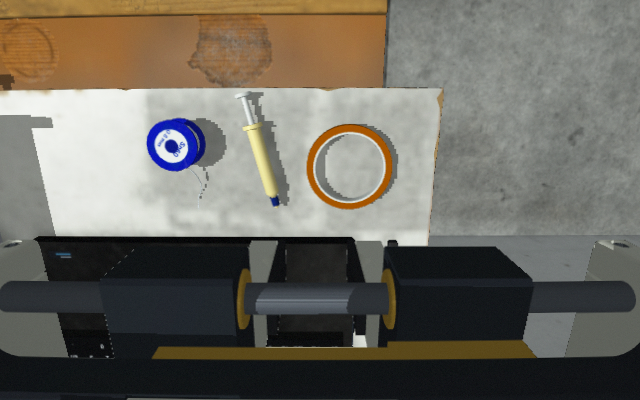

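```bash
python3 - <<'E'
from h import *
f=np.load('pics/w9.npz'); crop("w9",(220,85,420,225),4,"w9c")
for l,p,z in [("tL",(307,168),.006),("tR",(393,167),.006),("tT",(350,124),.006),("tB",(348,209),.006),("hT",(351,136),.006),("hB",(350,202),.006),("hl",(317,170),.006),("hr",(387,168),.006),("barT",(253,128),.0105),("barB",(271,194),.0105),("tip",(275,205),.0105),("pl",(242,95),.0105),("reel",(172,146),.028),("wire",(200,200),.005)]: print(l,np.round(atz(f,*p,z),4),np.round(atd(f,*p),4))
E
```

```text
tL [0.4349 0.1378 0.006 ] [0.4334 0.138  0.0131]
tR [0.4337 0.2309 0.006 ] [ 0.4351  0.2324 -0.0006]
tT [0.388  0.1831 0.006 ] [0.3881 0.1831 0.0056]
tB [0.4817 0.1835 0.006 ] [0.4797 0.1829 0.0119]
hT [0.4005 0.1845 0.006 ] [4.011e-01 1.850e-01 3.000e-04]
hB [0.4735 0.1855 0.006 ] [0.4714 0.1848 0.0124]
hl [0.4371 0.1486 0.006 ] [4.384e-01 1.487e-01 1.000e-04]
hr [0.4348 0.2245 0.006 ] [0.4334 0.2231 0.0127]
barT [0.3917 0.0822 0.0105] [0.3906 0.0844 0.0226]
barB [0.463  0.0984 0.0105] [0.4609 0.0993 0.0177]
tip [0.4756 0.1023 0.0105] [0.474  0.1029 0.0153]
pl [0.3587 0.0727 0.0105] [0.3587 0.0747 0.0202]
reel [0.4077 0.0027 0.028 ] [0.4076 0.003  0.0287]
wire [0.4716 0.0177 0.005 ] [0.4728 0.0163 0.0009]
```

View pics/w9c.png

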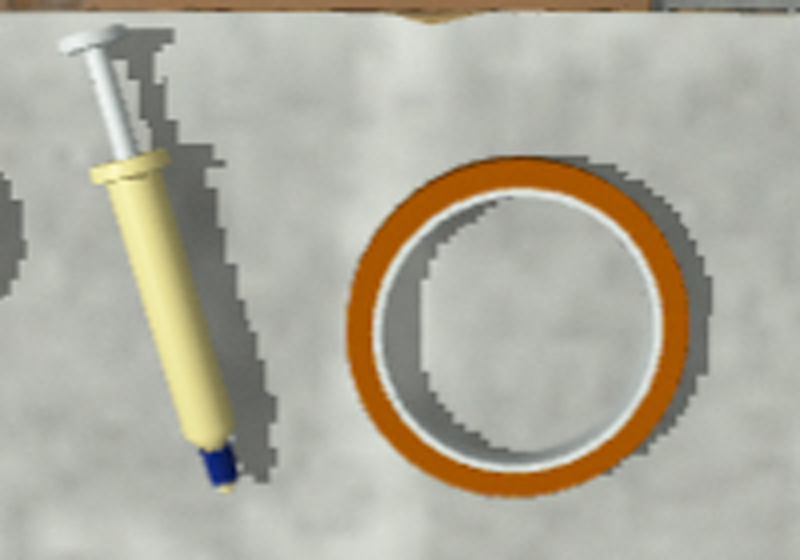

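```bash
python3 -m handwheel '[[0,-0.35,-4,0],[0,0,-5,0],[0,0,-5,0],[0,0,-4,0],[0,0,-2,0],[0,0,0,0],[0,0,-1,0],[0,0,-0.5,0],[0,0,0,0]]' 0.68;python3 -m handwheel '[[0,0,0,0],[0,0,0,0],[0,0,0,0],[0,0,0,0],[0,0,0,0]]' 1 25;python3 -m handwheel '[[0,0,3,0],[0,0,5,0],[0,0,4,0],[0,0,0,0],[0,0,0,0]]'; python3 - <<'E'
from h import *
st(); save("wrist","w10")
E
```

```text
t: 14.4
eef_pos: [0.4347, 0.1455, 0.1841]
ee_rot: [3.141, 0.001, -3.141]
force: [0.6, -0.3, 0.2]
width: 0.0284
t: 14.9
eef_pos: [0.4346, 0.1457, 0.1842]
ee_rot: [3.141, 0.001, -3.14]
force: [-1.0, -0.9, 6.1]
width: 0.0089
t: 15.4
eef_pos: [0.4345, 0.1456, 0.3048]
ee_rot: [3.139, 0.002, -3.141]
force: [0.3, -0.7, -0.7]
width: 0.0091
{'t': 15.4, 'q': [0.755, 0.094, -0.59, -0.0, -0.884, -2.325], 'eef_pos': [0.434, 0.146, 0.305], 'ee_rot': [3.139, 0.002, -3.141], 'force': [0.253, -0.737, -0.743], 'width': 0.009}
```

View pics/w10.png

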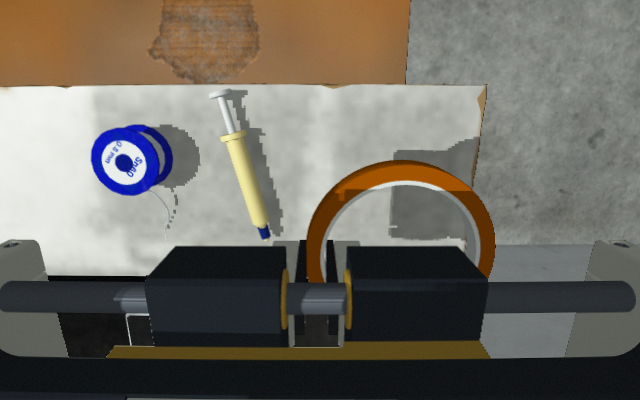

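```bash
python3 -m handwheel '[[0,-3,0,0],[0,-5,0,0],[0,-5,0,0],[1,-5,0,0],[1,-5,0,0],[1,-5,0,0],[1,-5,0,0],[1,-5,0,0],[1,-4,0,0],[1,-3,0,0],[0.1,-1,0,0],[0,0,0,0],[0,0,0,0]]';  python3 - <<'E'
from h import *
st(); save("wrist","w11")
E
```

```text
t: 16.75
eef_pos: [0.504, -0.3091, 0.3024]
ee_rot: [3.141, -0.002, -3.141]
force: [-0.2, 0.5, 0.1]
width: 0.0092
{'t': 16.75, 'q': [-0.22, 0.309, -0.312, -0.001, -0.953, -1.35], 'eef_pos': [0.504, -0.309, 0.302], 'ee_rot': [3.141, -0.002, -3.141], 'force': [-0.174, 0.546, 0.132], 'width': 0.009}
```

View pics/w11.png

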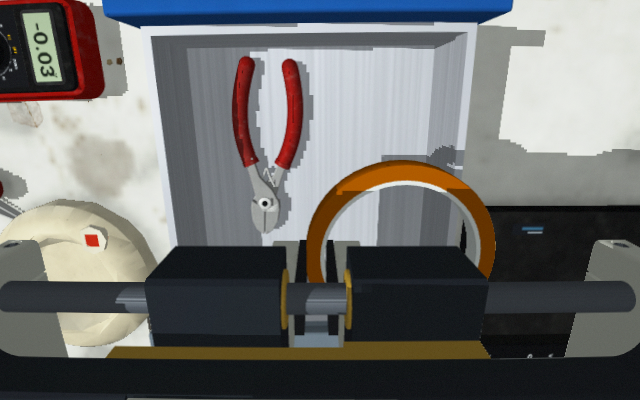

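```bash
python3 -m handwheel '[[0,-0.8,-3,0],[0,0,-3,0],[0,0,0,0],[0,0,-1.5,0],[0,0,-1,0],[0,0,-0.5,0],[0,0,0,0],[0,0,0,0]]';python3 - <<'E'
from h import *
save("wrist","w12")
E
```

```text
t: 17.6
eef_pos: [0.5048, -0.3175, 0.2145]
ee_rot: [-3.141, 0.001, -3.14]
force: [-0.7, -0.2, 1.0]
width: 0.0091
```

View pics/w12.png

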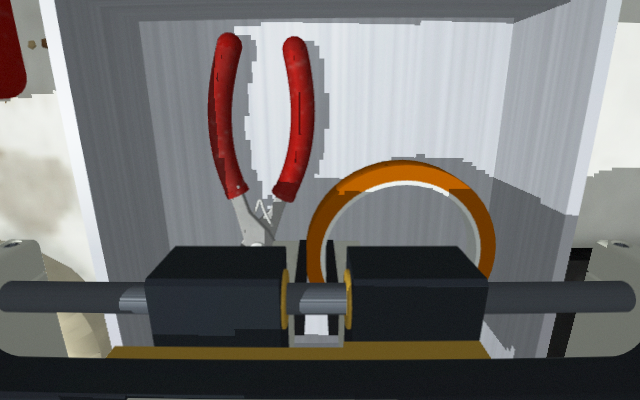

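```bash
python3 -m handwheel '[[0,0,-0.4,0],[0,0,0,0]]';  python3 -m handwheel '[[0,0,0,0],[0,0,0,0],[0,0,0,0],[0,0,0,0]]' 0.75; python3 -m handwheel '[[0,0,3,0],[0,0,4,0],[0,0,5,0],[0,0,5,0],[0,0,0,0]]'; python3 - <<'E'
from h import *
st(); save("wrist","w13"); save("scene","s13"); crop("s13",(220,120,420,320),3.5,"s13c")
E
```

```text
t: 17.85
eef_pos: [0.5044, -0.3176, 0.2096]
ee_rot: [3.141, -0.0, -3.141]
force: [-0.4, 0.3, -0.4]
width: 0.0091
t: 18.25
eef_pos: [0.5046, -0.3176, 0.2098]
ee_rot: [-3.142, 0.0, -3.141]
force: [-0.3, -0.0, 0.5]
width: 0.0219
t: 18.75
eef_pos: [0.506, -0.3185, 0.388]
ee_rot: [-3.136, 0.011, -3.14]
force: [1.2, 0.2, -0.8]
width: 0.0218
{'t': 18.75, 'q': [-0.234, 0.24, -0.195, 0.003, -1.123, -1.336], 'eef_pos': [0.506, -0.318, 0.388], 'ee_rot': [-3.136, 0.011, -3.14], 'force': [1.151, 0.21, -0.829], 'width': 0.022}
```

View pics/w13.png

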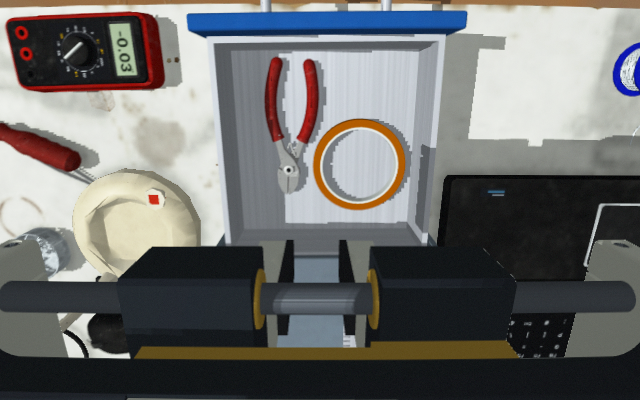

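View pics/s13c.png

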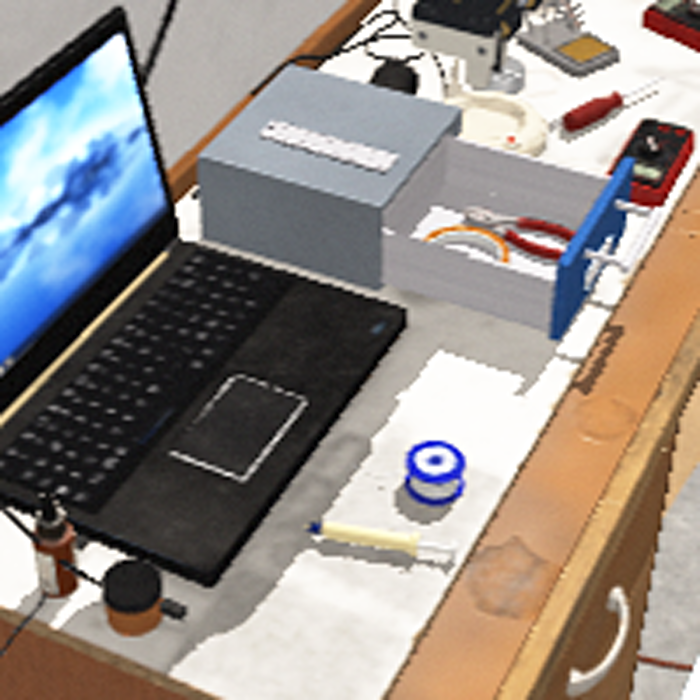

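```bash
python3 -m handwheel '[[-1,3,0,0],[-2,5,0,0],[-2,5,0,0],[-2,5,0,0],[-2,5,0,0],[-0.8,5,0,0],[0,3.5,0,0],[0,0.5,0,0],[0,0,0,0],[0,0,0,0]]' 0.2;  python3 - <<'E'
from h import *
st(); save("wrist","w14")
E
```

```text
t: 19.85
eef_pos: [0.4122, -0.0129, 0.379]
ee_rot: [-3.141, -0.002, -3.141]
force: [0.6, 0.2, -0.5]
width: 0.0701
{'t': 19.85, 'q': [0.452, -0.071, -0.565, -0.0, -1.078, -2.022], 'eef_pos': [0.412, -0.013, 0.379], 'ee_rot': [-3.141, -0.002, -3.141], 'force': [0.593, 0.199, -0.488], 'width': 0.07}
```

View pics/w14.png

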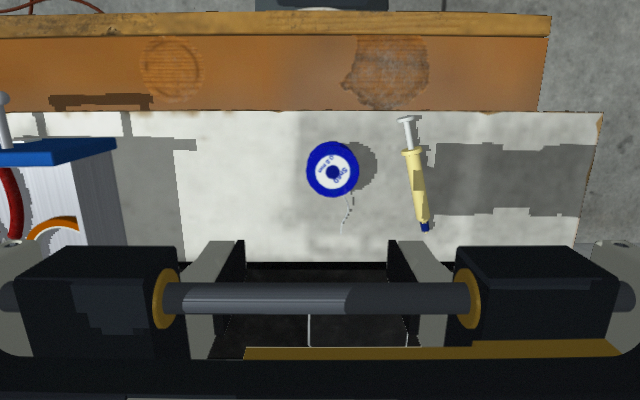

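```bash
python3 - <<'E'
from h import *
f=np.load('pics/w14.npz')
for l,p,z in [("c",(333,171),.028),("L",(305,169),.02),("R",(358,169),.028),("T",(333,140),.014),("B",(333,198),.028),("syrL",(404,152),.01),("syrB",(424,218),.01),("w1",(350,199),.005),("w2",(342,230),.005)]: print(l,np.round(atz(f,*p,z),4),np.round(atd(f,*p),4))
E
```

```text
c [0.407  0.0029 0.028 ] [0.4065 0.0028 0.0301]
L [ 0.4068 -0.0244  0.02  ] [ 0.4108 -0.025   0.001 ]
R [0.405 0.027 0.028] [0.4048 0.0269 0.0289]
T [0.379  0.0031 0.014 ] [3.808e-01 3.800e-03 2.000e-04]
B [0.4342 0.0033 0.028 ] [0.4423 0.0046 0.0012]
syrL [0.3913 0.0748 0.01  ] [0.3901 0.073  0.0174]
syrB [0.4617 0.1013 0.01  ] [0.4589 0.0987 0.0178]
w1 [0.4422 0.0224 0.005 ] [0.4436 0.0229 0.0006]
w2 [0.4775 0.0148 0.005 ] [4.794e-01 1.520e-02 1.000e-04]
```

```bash
python3 -m handwheel '[[-0.5,1.5,-4,0],[0,0,-5,0],[0,0,-4,0],[0,0,-3,0],[0,0,-2,0],[0,0,0,0],[0,0,-1,0],[0,0,-0.6,0],[0,0,0,0]]';python3 -m handwheel '[[0,0,0,0],[0,0,0,0],[0,0,0,0],[0,0,0,0],[0,0,0,0]]' 0.7 25;python3 -m handwheel '[[0,0,3,0],[0,0,5,0],[0,0,4,0],[0,0,0,0],[0,0,0,0]]'; python3 - <<'E'
from h import *
st(); save("wrist","w15")
E
```

```text
t: 20.8
eef_pos: [0.4075, 0.002, 0.1839]
ee_rot: [-3.141, -0.0, 3.141]
force: [0.5, -0.6, -0.6]
width: 0.07
t: 21.3
eef_pos: [0.4076, 0.0026, 0.1842]
ee_rot: [3.141, 0.001, -3.14]
force: [-0.9, 0.7, 7.5]
width: 0.0508
t: 21.8
eef_pos: [0.4072, 0.0025, 0.3046]
ee_rot: [3.14, 0.002, -3.141]
force: [-0.5, -0.8, -1.6]
width: 0.0507
{'t': 21.8, 'q': [0.496, 0.003, -0.689, -0.0, -0.876, -2.066], 'eef_pos': [0.407, 0.003, 0.305], 'ee_rot': [3.14, 0.002, -3.141], 'force': [-0.49, -0.752, -1.613], 'width': 0.051}
```

View pics/w15.png

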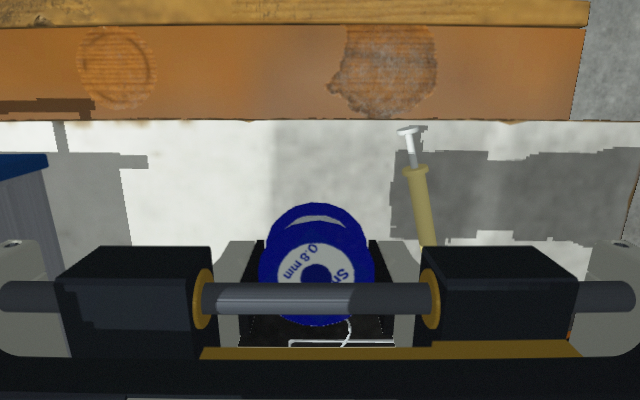

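```bash
python3 -m handwheel '[[1,-4,0,0],[1.1,-5,0,0],[0,-5,0,0],[0,-5,0,0],[0,-5,0,0],[0,-3,0,0],[0,-1.1,0,0],[0,0,0,0],[0,0,0,0],[0,0,0,0]]';  python3 - <<'E'
from h import *
st(); save("wrist","w16")
E
```

```text
t: 22.85
eef_pos: [0.428, -0.2764, 0.3032]
ee_rot: [3.141, -0.001, -3.14]
force: [-0.1, -0.3, -0.9]
width: 0.0508
{'t': 22.85, 'q': [-0.188, 0.181, -0.487, -0.0, -0.904, -1.381], 'eef_pos': [0.428, -0.276, 0.303], 'ee_rot': [3.141, -0.001, -3.14], 'force': [-0.124, -0.319, -0.886], 'width': 0.051}
```

View pics/w16.png

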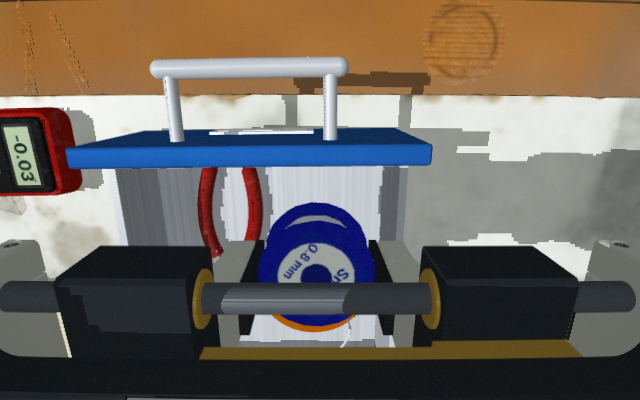

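```bash
python3 -m handwheel '[[0,-0.4,-3,0],[0,0,-3,0],[0,0,-1.5,0],[0,0,0,0],[0,0,-0.7,0],[0,0,-0.3,0],[0,0,0,0],[0,0,0,0]]';python3 - <<'E'
from h import *
save("wrist","w17")
E
```

```text
t: 23.7
eef_pos: [0.4283, -0.2814, 0.2194]
ee_rot: [-3.141, 0.001, -3.141]
force: [0.5, -0.7, -0.9]
width: 0.0506
```

View pics/w17.png

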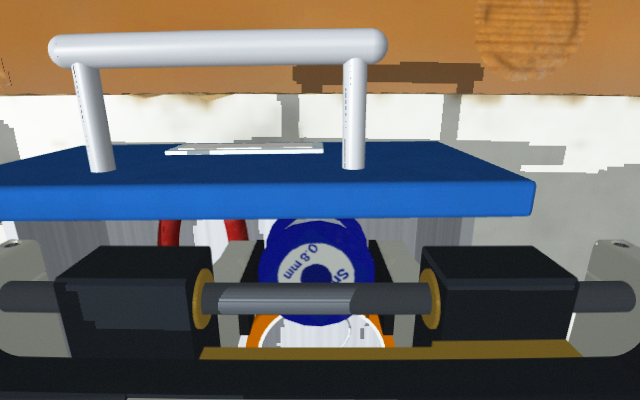

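```bash
python3 -m handwheel '[[0,0,0,0],[0,0,0,0],[0,0,0,0],[0,0,0,0]]' 0.35; python3 -m handwheel '[[0,0,3,0],[0,0,4,0],[0,0,5,0],[4,0,4,0],[3,0,0,0],[0,0,0,0]]'; python3 - <<'E'
from h import *
st(); save("wrist","w18"); save("scene","s18"); crop("s18",(220,120,420,320),3.5,"s18c")
E
```

```text
t: 24.15
eef_pos: [0.4281, -0.2814, 0.2189]
ee_rot: [-3.142, 0.0, -3.141]
force: [-1.0, 0.3, -0.0]
width: 0.0568
t: 24.75
eef_pos: [0.4964, -0.2814, 0.3753]
ee_rot: [-3.141, 0.003, -3.14]
force: [-0.7, -0.2, -1.8]
width: 0.0565
{'t': 24.75, 'q': [-0.173, 0.208, -0.267, 0.0, -1.092, -1.397], 'eef_pos': [0.496, -0.281, 0.375], 'ee_rot': [-3.141, 0.003, -3.14], 'force': [-0.681, -0.241, -1.78], 'width': 0.056}
```

View pics/w18.png

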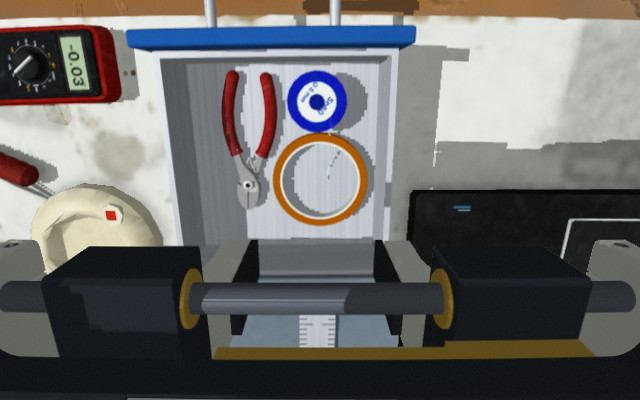

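View pics/s18c.png

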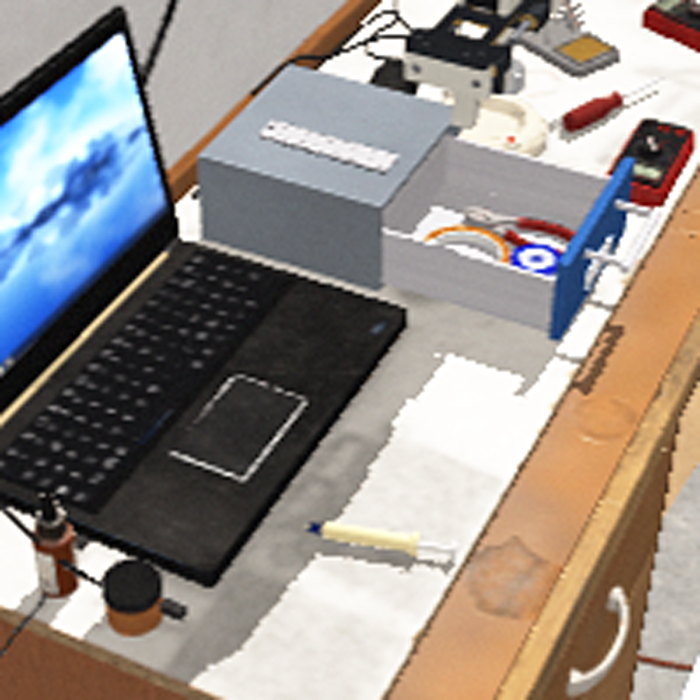

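```bash
python3 -m handwheel '[[0,3,0,0],[-1,5,0,0.11],[-2,5,0,0.11],[-2,5,0,0],[-2,5,0,0],[0,5,0,0],[0,5,0,0],[0,3.2,0,0],[0,1,0,0],[0,0,0,0],[0,0,0,0]]' 0.55;  python3 - <<'E'
from h import *
st(); save("wrist","w19")
E
```

```text
t: 25.95
eef_pos: [0.4275, 0.0782, 0.3737]
ee_rot: [-3.141, -0.001, -2.921]
force: [-0.3, -0.6, 0.3]
width: 0.0394
{'t': 25.95, 'q': [0.638, -0.024, -0.534, -0.0, -1.061, -1.988], 'eef_pos': [0.427, 0.078, 0.374], 'ee_rot': [-3.141, -0.001, -2.921], 'force': [-0.324, -0.556, 0.298], 'width': 0.039}
```

View pics/w19.png

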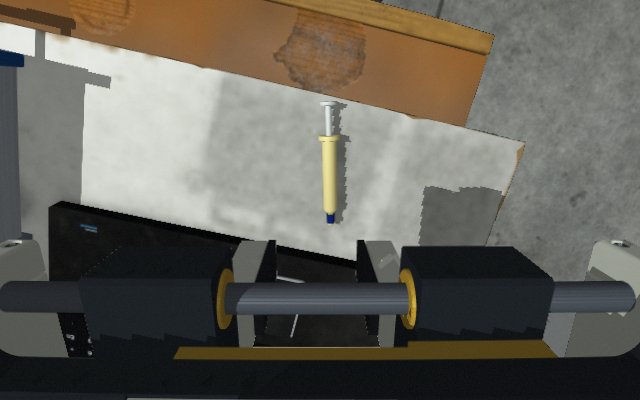

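```bash
python3 - <<'E'
from h import *
f=np.load('pics/w19.npz'); print(proj(f,[.4275,.0782,0.01]))
for l,p,z in [("t",(330,140),.0105),("b",(330,210),.0105),("mid",(330,172),.018),("L",(322,175),.0105),("R",(338,175),.0105)]: print(l,np.round(atz(f,*p,z),4))
E
```

```text
(np.float64(316.6928393723139), np.float64(173.30343188901767))
t [0.3921 0.0835 0.0105]
b [0.4623 0.1002 0.0105]
mid [0.4216 0.0902 0.018 ]
L [0.4279 0.0838 0.0105]
R [0.4244 0.0994 0.0105]
```

```bash
python3 -m handwheel '[[0,1.35,-4,0],[0,0,-5,0],[0,0,-4,0],[0,0,-3,0],[0,0,-1.5,0],[0,0,0,0],[0,0,-1,0],[0,0,-0.5,0],[0,0,0,0]]';python3 -m handwheel '[[0,0,0,0],[0,0,0,0],[0,0,0,0],[0,0,0,0],[0,0,0,0]]' 1 20;python3 -m handwheel '[[0,0,3,0],[0,0,5,0],[0,0,4,0],[0,0,0,0],[0,0,0,0]]'; python3 - <<'E'
from h import *
st(); save("wrist","w20")
E
```

```text
t: 26.9
eef_pos: [0.428, 0.0922, 0.1841]
ee_rot: [3.141, 0.0, -2.921]
force: [-0.3, -0.8, -0.8]
width: 0.0393
t: 27.4
eef_pos: [0.4281, 0.0927, 0.1846]
ee_rot: [3.141, 0.001, -2.92]
force: [-1.9, 0.6, 6.0]
width: 0.0206
t: 27.9
eef_pos: [0.4279, 0.0925, 0.3051]
ee_rot: [3.14, 0.003, -2.921]
force: [0.4, 0.7, 0.1]
width: 0.0208
{'t': 27.9, 'q': [0.666, 0.058, -0.63, -0.0, -0.88, -2.016], 'eef_pos': [0.428, 0.093, 0.305], 'ee_rot': [3.14, 0.003, -2.921], 'force': [0.382, 0.73, 0.13], 'width': 0.021}
```

View pics/w20.png

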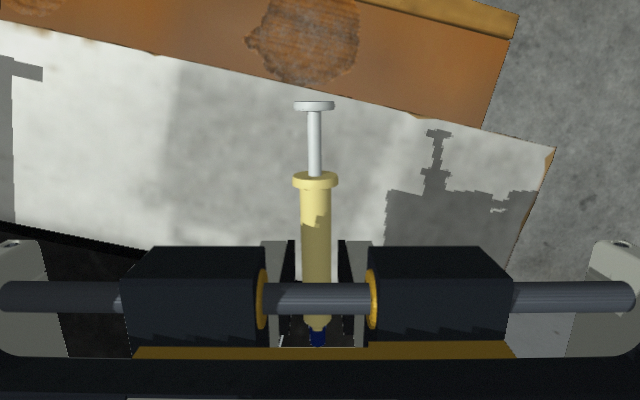

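```bash
python3 -m handwheel '[[0,-3,0,-0.11],[1,-5,0,-0.11],[1,-5,0,0],[1,-5,0,0],[1,-5,0,0],[0,-5,0,0],[0,-5,0,0],[0,-5,0,0],[0,-3,0,0],[0,-2.6,0,0],[0,0,0,0],[0,0,0,0],[0,0,0,0]]';  python3 - <<'E'
from h import *
st(); save("wrist","w21")
E
```

```text
t: 29.25
eef_pos: [0.4669, -0.3391, 0.3029]
ee_rot: [3.141, -0.002, -3.141]
force: [-0.7, 0.0, -0.7]
width: 0.0213
{'t': 29.25, 'q': [-0.289, 0.287, -0.343, -0.0, -0.944, -1.28], 'eef_pos': [0.467, -0.339, 0.303], 'ee_rot': [3.141, -0.002, -3.141], 'force': [-0.67, 0.04, -0.658], 'width': 0.021}
```

View pics/w21.png

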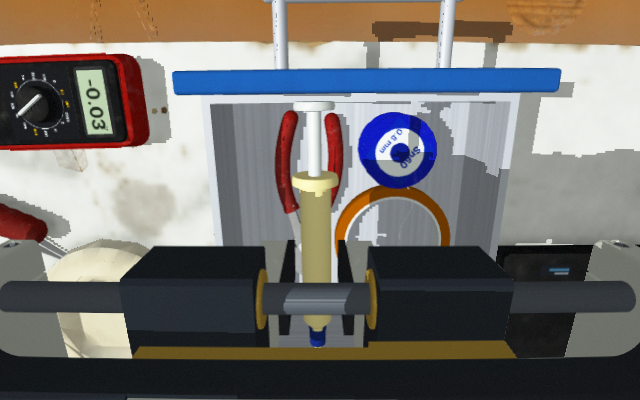

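```bash
python3 -m handwheel '[[0.3,-0.3,-3,0],[0,0,-3,0],[0,0,-1.5,0],[0,0,0,0],[0,0,-1,0],[0,0,-0.5,0],[0,0,0,0],[0,0,0,0]]';python3 - <<'E'
from h import *
save("wrist","w22")
E
```

```text
t: 30.1
eef_pos: [0.4703, -0.3427, 0.2146]
ee_rot: [-3.141, 0.001, -3.141]
force: [0.5, -0.5, 0.0]
width: 0.0208
```

View pics/w22.png

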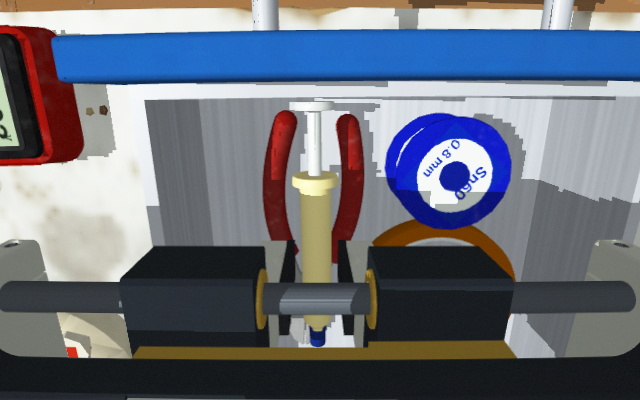

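```bash
python3 -m handwheel '[[0,0,-0.4,0],[0,0,0,0]]';  python3 -m handwheel '[[0,0,0,0],[0,0,0,0],[0,0,0,0],[0,0,0,0]]' 0.68; python3 -m handwheel '[[0,0,3,0],[0,0,4,0],[0,0,5,0],[0,0,4,0],[0,0,0,0]]'; python3 - <<'E'
from h import *
st(); save("wrist","w23"); save("scene","s23"); crop("s23",(220,120,420,320),3.5,"s23c")
E
```

```text
t: 30.35
eef_pos: [0.4706, -0.343, 0.2108]
ee_rot: [-3.141, 0.001, -3.14]
force: [0.4, -0.7, 3.3]
width: 0.0209
t: 30.75
eef_pos: [0.4701, -0.3426, 0.21]
ee_rot: [3.141, -0.0, -3.141]
force: [-0.3, 0.0, -0.5]
width: 0.0277
t: 31.25
eef_pos: [0.4714, -0.3434, 0.3768]
ee_rot: [-3.137, 0.009, -3.14]
force: [0.7, 0.3, -0.5]
width: 0.0281
{'t': 31.25, 'q': [-0.294, 0.225, -0.242, 0.002, -1.093, -1.276], 'eef_pos': [0.471, -0.343, 0.377], 'ee_rot': [-3.137, 0.009, -3.14], 'force': [0.656, 0.31, -0.538], 'width': 0.028}
```

View pics/w23.png

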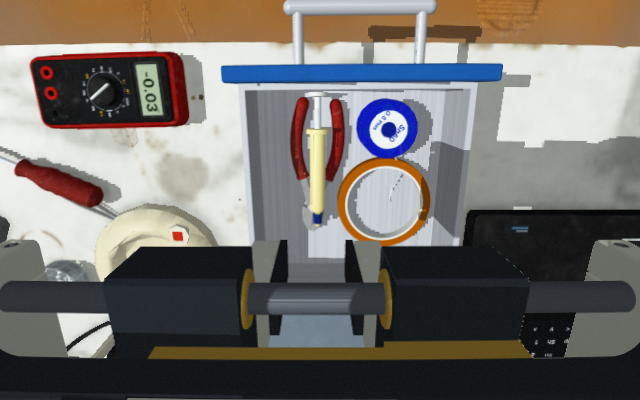

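View pics/s23c.png

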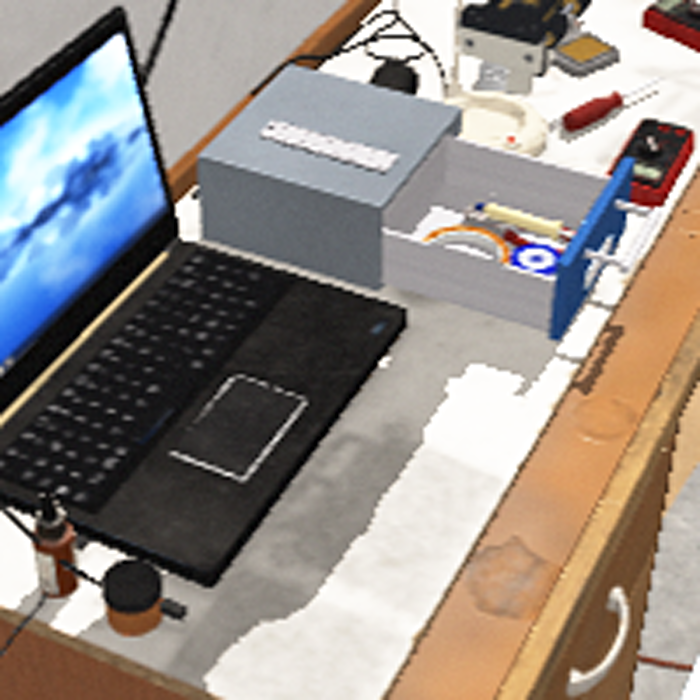

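```bash
python3 -m handwheel '[[4,0,0,0],[5,2,0,0],[5,3,0,0],[3,1.5,0,0],[2.4,0,0,0],[0,0,0,0],[0,0,0,0]]' 1 20;  python3 - <<'E'
from h import *
st(); save("wrist","w24")
E
```

```text
t: 32.05
eef_pos: [0.6535, -0.283, 0.3677]
ee_rot: [3.141, -0.004, -3.14]
force: [-1.1, 0.3, -0.3]
width: 0.0007
{'t': 32.05, 'q': [-0.136, 0.442, 0.055, -0.0, -1.188, -1.433], 'eef_pos': [0.654, -0.283, 0.368], 'ee_rot': [3.141, -0.004, -3.14], 'force': [-1.121, 0.289, -0.318], 'width': 0.001}
```

View pics/w24.png

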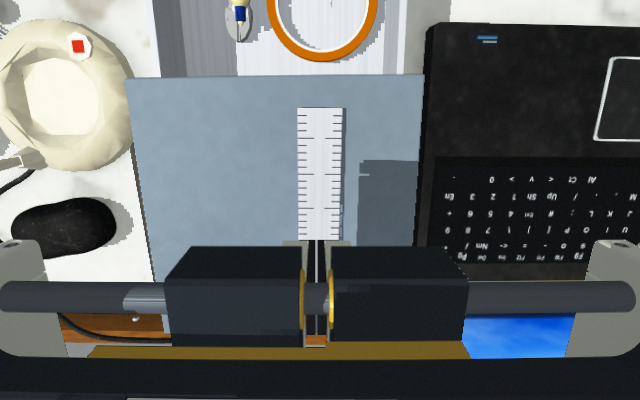

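```bash
python3 - <<'E'
from h import *
f=np.load('pics/w24.npz')
for l,p,z in [("fl",(298,108),.108),("fr",(346,109),.108),("bl",(299,238),.108),("br",(341,238),.108),("eL",(127,78),.105),("eR",(423,74),.105)]: print(l,np.round(atz(f,*p,z),4),np.round(atd(f,*p),4))
E
```

```text
fl [ 0.5849 -0.2952  0.108 ] [ 0.5849 -0.2952  0.1082]
fr [ 0.5855 -0.2632  0.108 ] [ 0.5856 -0.263   0.1051]
bl [ 0.6785 -0.2957  0.108 ] [ 0.6782 -0.2957  0.1085]
br [ 0.6784 -0.2646  0.108 ] [ 0.6793 -0.2644  0.106 ]
eL [ 0.5652 -0.4089  0.105 ] [ 0.5652 -0.4088  0.1052]
eR [ 0.5629 -0.2127  0.105 ] [ 0.5578 -0.1839  0.006 ]
```

```bash
python3 -m handwheel '[[1.5,0.3,-3,0],[0,0,-3,0],[0,0,-1.2,0],[0,0,0,0],[0,0,0,0],[0,0,0,0]]'
```

```text
t: 32.7
eef_pos: [0.6687, -0.2807, 0.3003]
ee_rot: [-3.141, 0.003, -3.141]
force: [-0.7, -1.0, -0.6]
width: 0.0007
```

```bash
python3 -m handwheel '[[0,0,-0.7,0],[0,0,-0.4,0],[0,0,0,0],[0,0,0,0]]'; python3 -m handwheel '[[0,0,-0.3,0],[0,0,0,0],[0,0,0,0]]'
```

```text
t: 33.1
eef_pos: [0.6685, -0.2803, 0.2871]
ee_rot: [-3.142, -0.0, -3.141]
force: [-0.3, 0.7, -1.4]
width: 0.0005
t: 33.4
eef_pos: [0.6689, -0.2806, 0.2865]
ee_rot: [-3.14, 0.003, -3.14]
force: [-1.8, 0.1, 10.7]
width: 0.0004
```

```bash
python3 -m handwheel '[[-0.5,0,0.05,0],[-1,0,0,0],[-1,0,0,0],[-1,0,0,0],[0,0,0,0]]'; python3 - <<'E'
from h import *
save("wrist","w25"); save("scene","s25"); crop("s25",(260,120,420,240),5,"s25c")
E
```

```text
t: 33.9
eef_pos: [0.6332, -0.2806, 0.2865]
ee_rot: [-3.141, 0.002, -3.141]
force: [-2.1, 0.9, 8.3]
width: 0.0001
```

View pics/s25c.png

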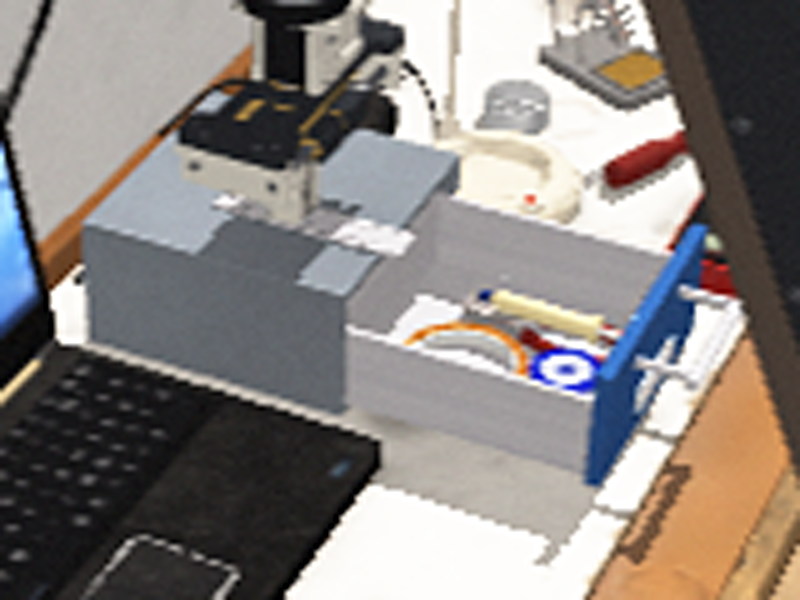

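View pics/w25.png

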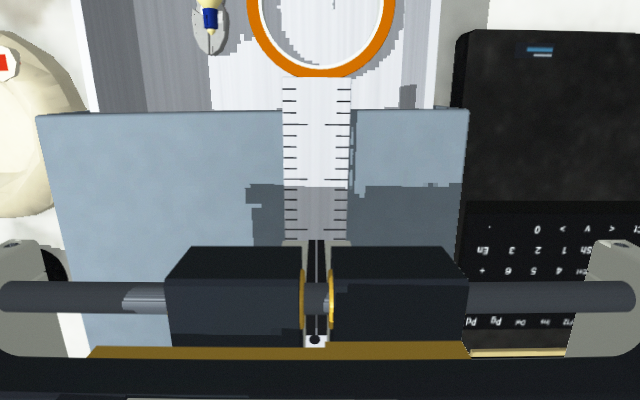

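Slides with the finger. Moved 3.55 cm; 4.2 more.

```bash
python3 -m handwheel '[[-1,0,0,0],[-1,0,0,0],[-1,0,0,0],[-1,0,0,0],[-0.3,0,0,0],[0,0,0,0]]'; python3 -m handwheel '[[0,0,1,0],[0,0,3,0],[3,0,4,0],[0,0,0,0],[0,0,0,0]]'; python3 - <<'E'
from h import *
st(); save("wrist","w26")
E
```

```text
t: 34.6
eef_pos: [0.5908, -0.2806, 0.2864]
ee_rot: [-3.14, 0.003, -3.14]
force: [-0.6, 0.4, 8.8]
width: 0.0004
t: 35.1
eef_pos: [0.6211, -0.2802, 0.3658]
ee_rot: [-3.141, 0.002, -3.141]
force: [-0.7, 0.5, -0.8]
width: 0.0006
{'t': 35.1, 'q': [-0.139, 0.392, -0.027, -0.0, -1.149, -1.431], 'eef_pos': [0.621, -0.28, 0.366], 'ee_rot': [-3.141, 0.002, -3.141], 'force': [-0.682, 0.549, -0.801], 'width': 0.001}
```

View pics/w26.png

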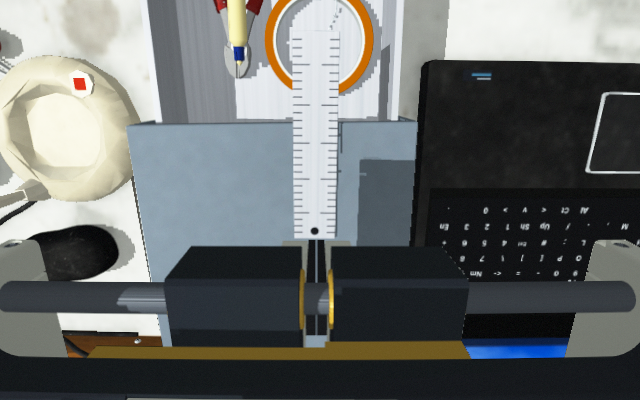

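```bash
python3 - <<'E'
from h import *
f=np.load('pics/w26.npz')
for l,p,z in [("fl",(294,31),.108),("fr",(338,31),.108),("bl",(294,238),.108),("br",(338,238),.108),("eL",(131,124),.105),("eR",(415,122),.105)]: print(l,np.round(atz(f,*p,z),4),np.round(atd(f,*p),4))
E
```

```text
fl [ 0.5071 -0.2945  0.108 ] [ 0.5071 -0.2944  0.1081]
fr [ 0.5071 -0.267   0.108 ] [ 0.493  -0.2617  0.0157]
bl [ 0.6468 -0.2968  0.108 ] [ 0.6465 -0.2967  0.1089]
br [ 0.6468 -0.2644  0.108 ] [ 0.6478 -0.2642  0.1056]
eL [ 0.5643 -0.4069  0.105 ] [ 0.5646 -0.4088  0.1014]
eR [ 0.5631 -0.2136  0.105 ] [ 0.5631 -0.2135  0.1045]
```

```bash
python3 -m handwheel '[[-4,0,0,0],[-3.5,0,0,0],[0,0,0,0],[0,0,-3,0],[0,0,-3,0],[0,0,-1,0],[0,0,0,0],[0,0,-1,0],[0,0,-0.7,0],[0,0,0,0],[0,0,0,0]]' 0.48; python3 - <<'E'
from h import *
st(); save("wrist","w27"); save("scene","s27"); crop("s27",(300,130,380,190),10,"s27c")
E
```

```text
t: 36.25
eef_pos: [0.5456, -0.2804, 0.2779]
ee_rot: [-3.141, 0.0, -3.141]
force: [-0.6, -0.1, 0.9]
width: 0.0452
{'t': 36.25, 'q': [-0.157, 0.366, -0.29, 0.0, -0.915, -1.413], 'eef_pos': [0.546, -0.28, 0.278], 'ee_rot': [-3.141, 0.0, -3.141], 'force': [-0.631, -0.093, 0.87], 'width': 0.045}
```

View pics/w27.png

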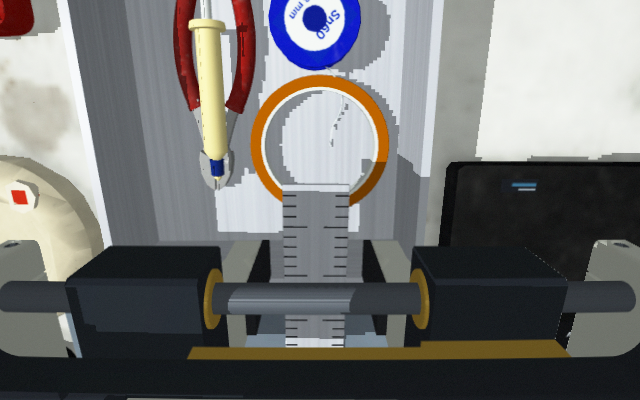

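View pics/s27c.png

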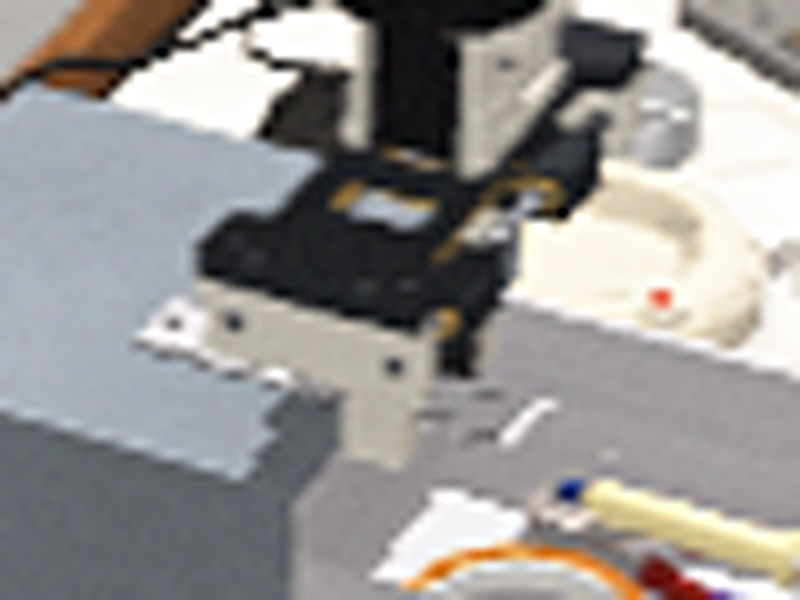

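```bash
python3 -m handwheel '[[0,0,-0.2,0],[0,0,0,0]]'; python3 -m handwheel '[[0,0,0,0],[0,0,0,0],[0,0,0,0],[0,0,0,0],[0,0,0,0]]' 1 45;python3 -m handwheel '[[0,0,1,0],[0,0,1.5,0],[0,0,1.5,0],[0,0,1,0],[0,0,0,0],[0,0,0,0]]'; python3 - <<'E'
from h import *
st(); save("wrist","w28"); save("scene","s28"); crop("s28",(280,110,400,200),6.5,"s28c")
E
```

```text
t: 36.55
eef_pos: [0.5454, -0.2803, 0.2756]
ee_rot: [3.142, 0.0, -3.141]
force: [-0.4, 0.7, 0.2]
width: 0.0454
t: 37.05
eef_pos: [0.5455, -0.2804, 0.2757]
ee_rot: [-3.142, 0.0, -3.141]
force: [-0.1, 0.2, 1.4]
width: 0.0282
t: 37.65
eef_pos: [0.5453, -0.2803, 0.3255]
ee_rot: [3.141, 0.0, -3.141]
force: [-0.7, -0.6, -1.5]
width: 0.0287
{'t': 37.65, 'q': [-0.157, 0.319, -0.237, -0.0, -1.015, -1.413], 'eef_pos': [0.545, -0.28, 0.326], 'ee_rot': [3.141, 0.0, -3.141], 'force': [-0.731, -0.623, -1.5], 'width': 0.029}
```

View pics/w28.png

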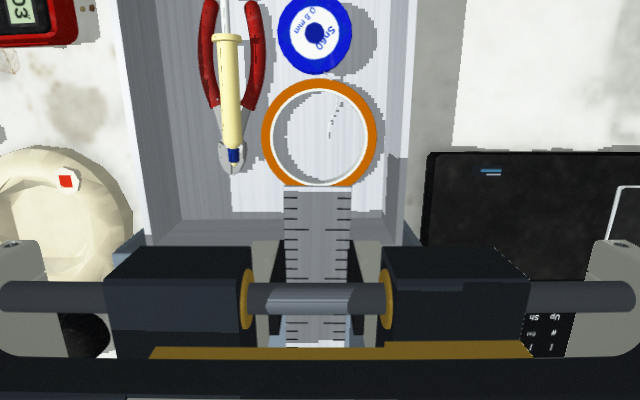

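View pics/s28c.png

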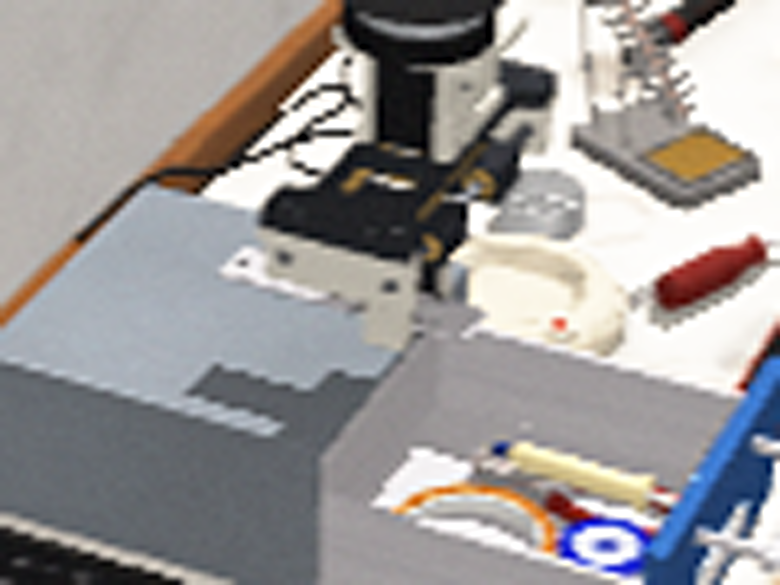

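```bash
python3 -m handwheel '[[-2,0,0,0],[-3,0,0,0],[-3,0,0,0],[-2,0,0,0],[0,0,0,0],[0,0,0,0],[0,0,-2,0],[0,0,-2,0],[0,0,0,0],[0,0,0,0]]'; python3 - <<'E'
from h import *
st(); save("wrist","w29"); save("side","d29"); crop("d29",(260,110,420,230),5,"d29c")
E
```

```text
t: 38.75
eef_pos: [0.4461, -0.2804, 0.2855]
ee_rot: [-3.141, -0.001, -3.14]
force: [1.0, 0.2, -0.7]
width: 0.0282
{'t': 38.75, 'q': [-0.189, 0.23, -0.472, 0.0, -0.87, -1.381], 'eef_pos': [0.446, -0.28, 0.285], 'ee_rot': [-3.141, -0.001, -3.14], 'force': [1.014, 0.214, -0.706], 'width': 0.028}
```

View pics/w29.png

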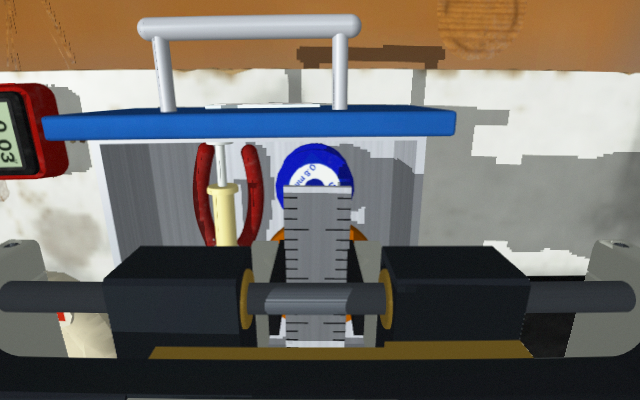

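View pics/d29c.png

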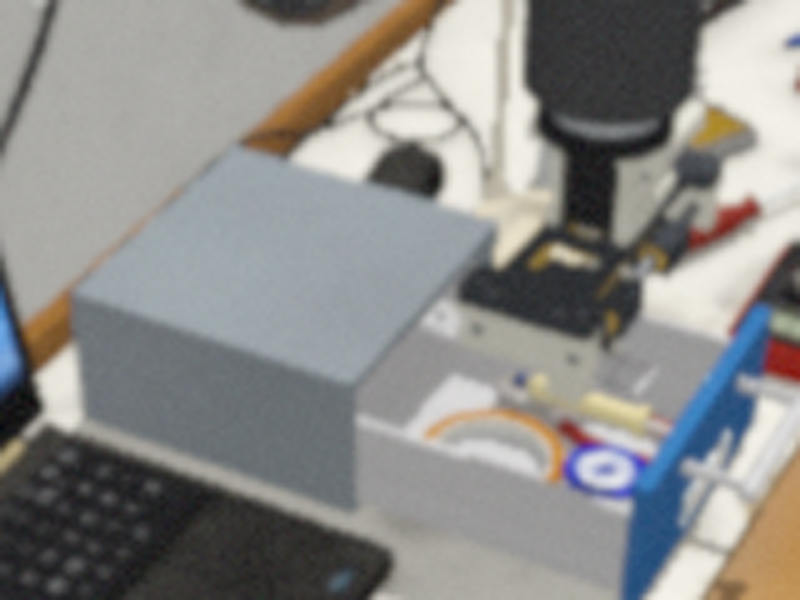

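```bash
python3 -m handwheel '[[0,0,-2,0],[0,0,-2,0],[0,0,-1,0],[0,0,0,0],[0,0,-0.7,0],[0,0,0,0],[0,0,0,0]]'; python3 - <<'E'
from h import *
save("wrist","w30")
E
```

```text
t: 39.55
eef_pos: [0.4457, -0.2804, 0.2291]
ee_rot: [-3.141, 0.001, -3.141]
force: [-0.1, -0.5, -1.0]
width: 0.0283
```

View pics/w30.png

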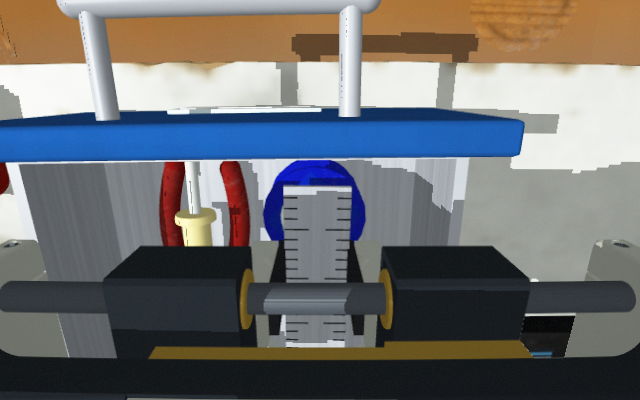

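Lower slightly, release gently.

```bash
python3 -m handwheel '[[0,0,-0.3,0],[0,0,0,0]]'; python3 -m handwheel '[[0,0,0,0],[0,0,0,0],[0,0,0,0],[0,0,0,0]]' 0.58; python3 -m handwheel '[[0,0,2,0],[0,0,4,0],[0,0,5,0],[3,0,4,0],[3,0,0,0],[0,0,0,0],[0,0,0,0]]'; python3 - <<'E'
from h import *
st(); save("wrist","w31"); save("scene","s31"); crop("s31",(300,130,420,230),6.5,"s31c")
E
```

```text
t: 39.8
eef_pos: [0.4454, -0.2803, 0.2255]
ee_rot: [3.141, -0.0, -3.141]
force: [-0.7, -0.1, -0.9]
width: 0.0282
t: 40.2
eef_pos: [0.4456, -0.2804, 0.2257]
ee_rot: [-3.141, 0.0, -3.141]
force: [0.2, -0.0, -0.5]
width: 0.0368
t: 40.9
eef_pos: [0.5056, -0.2802, 0.3751]
ee_rot: [3.141, -0.001, -3.141]
force: [-1.0, 0.1, -0.5]
width: 0.0366
{'t': 40.9, 'q': [-0.168, 0.222, -0.249, -0.0, -1.1, -1.402], 'eef_pos': [0.506, -0.28, 0.375], 'ee_rot': [3.141, -0.001, -3.141], 'force': [-1.0, 0.077, -0.486], 'width': 0.037}
```

View pics/w31.png

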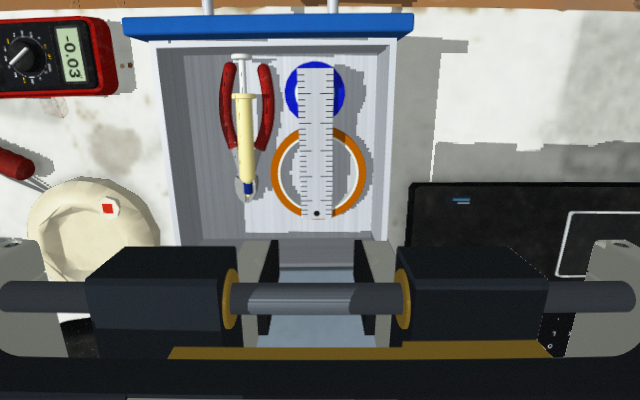

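View pics/s31c.png

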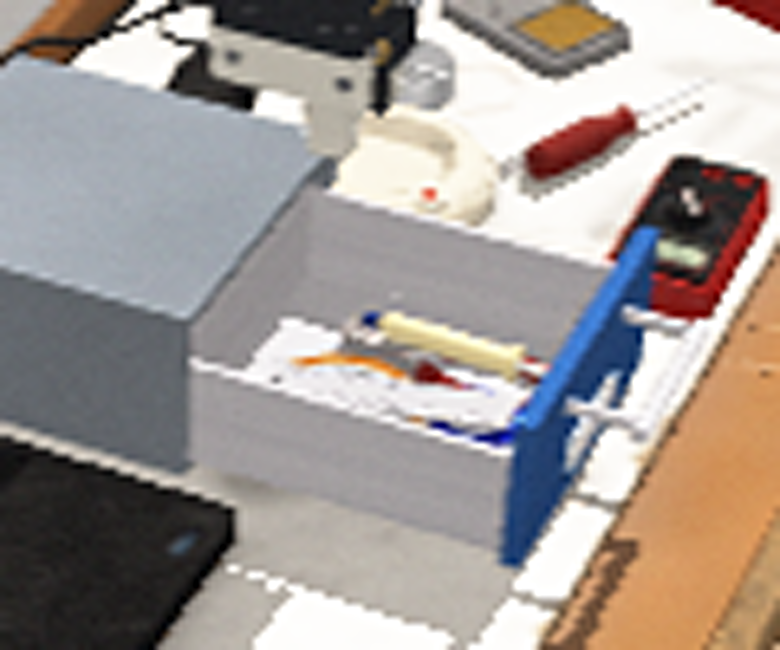

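```bash
python3 -m handwheel '[[-4,-1,2,0],[-4,-1,2,0],[-4,-1,0,0],[-2.7,0,0,0],[0,0,0,0],[0,0,0,0],[0,0,0,0],[0,0,0,0]]' 1 20; python3 - <<'E'
from h import *
st(); save("wrist","w32")
f=np.load('pics/w32.npz'); print(proj(f,[.336,-.312,.076]),proj(f,[.376,-.312,.099]))
E
```

```text
t: 41.8
eef_pos: [0.3591, -0.3103, 0.4153]
ee_rot: [3.141, -0.001, -3.14]
force: [-0.5, 0.4, -1.1]
width: 0.0009
{'t': 41.8, 'q': [-0.297, 0.015, -0.395, 0.0, -1.161, -1.273], 'eef_pos': [0.359, -0.31, 0.415], 'ee_rot': [3.141, -0.001, -3.14], 'force': [-0.531, 0.409, -1.1], 'width': 0.001}
(np.float64(314.53648169435144), np.float64(154.31827599525423)) (np.float64(314.4256458364238), np.float64(203.38506111150306))
```

View pics/w32.png

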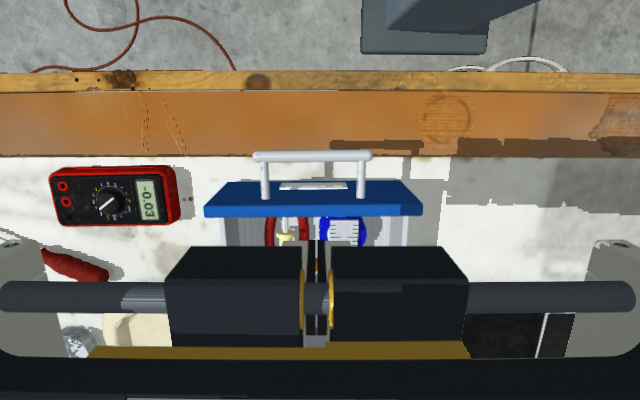

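```bash
python3 -m handwheel '[[0,0,-4,0],[0,0,-4,0],[0,0,-4,0],[0,0,-2.5,0],[0,0,0,0],[0,0,-2,0],[0,0,-1.2,0],[0,0,0,0],[0,0,0,0]]'; python3 -m handwheel '[[1,0,0,0],[1,0,0,0],[1.5,0,0,0],[1.5,0,0,0],[1.5,0,0,0],[1.5,0,0,0],[1.5,0,0,0],[1.5,0,0,0],[1.5,0,0,0],[1.5,0,0,0],[0,0,0,0]]'
```

```text
t: 42.75
eef_pos: [0.3593, -0.3106, 0.2397]
ee_rot: [-3.141, 0.001, -3.14]
force: [-0.5, 0.5, -0.0]
width: 0.0003
t: 43.85
eef_pos: [0.501, -0.3105, 0.2386]
ee_rot: [-3.141, 0.002, -3.14]
force: [0.2, -0.1, 0.2]
width: 0.0009
```

```bash
python3 -m handwheel '[[1,0,0,0],[1,0,0,0],[1,0,0,0],[0,0,0,0],[0,0,0,0]]';python3 -m handwheel '[[0.6,0,0,0],[0,0,0,0],[0,0,0,0]]';python3 -m handwheel '[[0.5,0,0,0],[0,0,0,0],[0,0,0,0]]'
```

```text
t: 44.35
eef_pos: [0.529, -0.3105, 0.2388]
ee_rot: [-3.141, 0.001, -3.141]
force: [-0.1, 0.2, 0.4]
width: 0.0004
t: 44.65
eef_pos: [0.5347, -0.3104, 0.2388]
ee_rot: [-3.141, 0.001, -3.141]
force: [-0.4, 0.5, 0.7]
width: 0.0005
t: 44.95
eef_pos: [0.5396, -0.3104, 0.2386]
ee_rot: [-3.142, 0.0, -3.141]
force: [-0.2, 0.1, 0.4]
width: 0.0004
```

```bash
python3 -m handwheel '[[0.4,0,0,0],[0,0,0,0],[0,0,0,0]]';python3 -m handwheel '[[0.4,0,0,0],[0,0,0,0],[0,0,0,0]]';python3 -m handwheel '[[0.4,0,0,0],[0,0,0,0],[0,0,0,0]]';python3 - <<'E'
from h import *
save("side","d33"); crop("d33",(260,110,420,230),5,"d33c")
E
```

```text
t: 45.25
eef_pos: [0.5408, -0.3105, 0.2383]
ee_rot: [3.14, -0.007, -3.141]
force: [-12.3, 0.4, 8.0]
width: 0.0002
t: 45.55
eef_pos: [0.542, -0.3106, 0.2382]
ee_rot: [3.139, -0.013, 3.141]
force: [-23.5, 0.4, 17.0]
width: 0.0007
t: 45.85
eef_pos: [0.5431, -0.3108, 0.238]
ee_rot: [3.138, -0.02, 3.14]
force: [-35.8, 0.4, 25.7]
width: 0.0003
```

View pics/d33c.png

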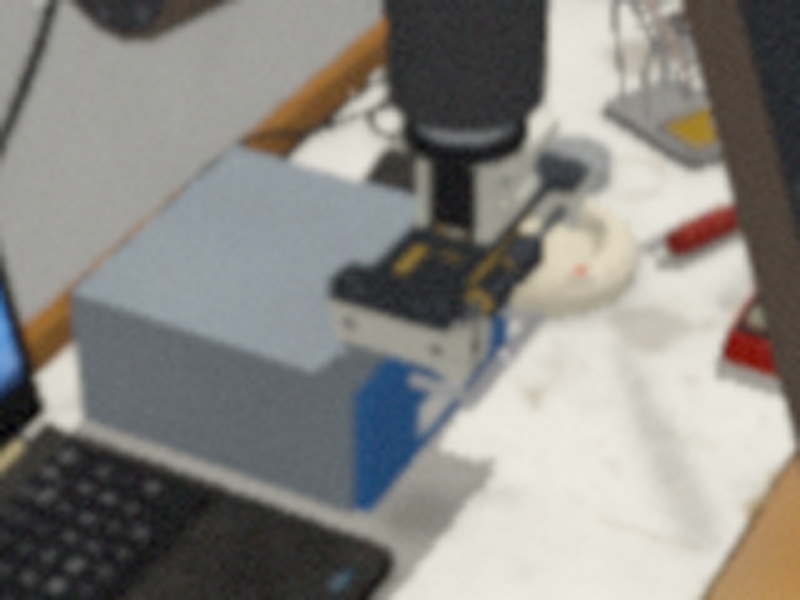

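Against the stop, shut. Back off in x to relieve the force (without touching the handle), then rise.

```bash
python3 -m handwheel '[[-1.2,0,0,0],[-0.8,0,0,0],[0,0,0,0],[0,0,0,0]]'; python3 -m handwheel '[[0,0,2,0],[0,0,4,0],[0,0,5,0],[0,0,5,0],[0,0,2,0],[0,0,0,0],[0,0,0,0]]'; python3 -m handwheel '[[-4,0,0,0],[-4,0,0,0],[-4,0,0,0],[0,0,0,0],[0,0,0,0]]';python3 - <<'E'
from h import *
st(); save("wrist","w34"); save("scene","s34"); crop("s34",(220,120,420,320),3.5,"s34c")
E
```

```text
t: 46.3
eef_pos: [0.5322, -0.3103, 0.2389]
ee_rot: [-3.141, 0.001, -3.14]
force: [0.4, 0.2, -0.1]
width: 0.0005
t: 47.0
eef_pos: [0.5319, -0.3101, 0.4187]
ee_rot: [3.141, 0.001, -3.141]
force: [0.1, 0.0, -0.3]
width: 0.0006
t: 47.5
eef_pos: [0.411, -0.3103, 0.4179]
ee_rot: [3.141, -0.001, -3.141]
force: [0.4, 0.0, -1.1]
width: 0.0005
{'t': 47.5, 'q': [-0.265, 0.085, -0.315, -0.0, -1.172, -1.305], 'eef_pos': [0.411, -0.31, 0.418], 'ee_rot': [3.141, -0.001, -3.141], 'force': [0.42, 0.038, -1.07], 'width': 0.001}
```

View pics/s34c.png

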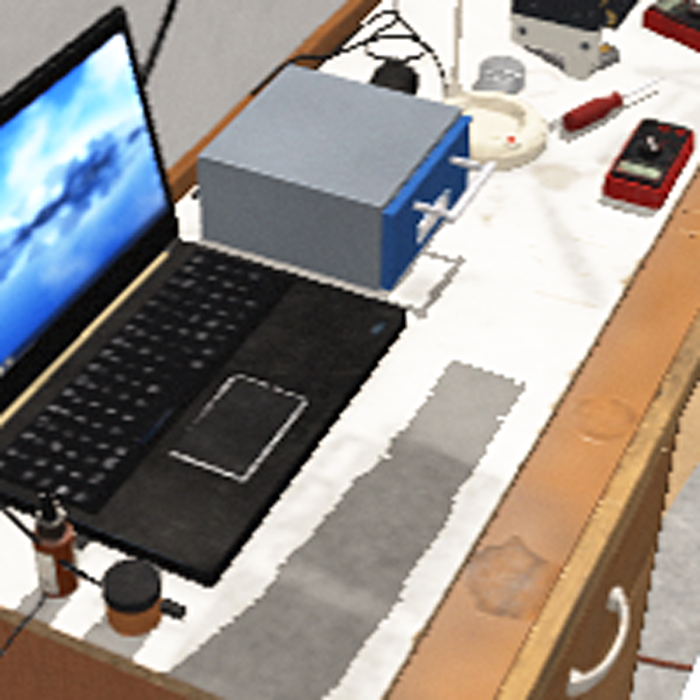

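View pics/w34.png

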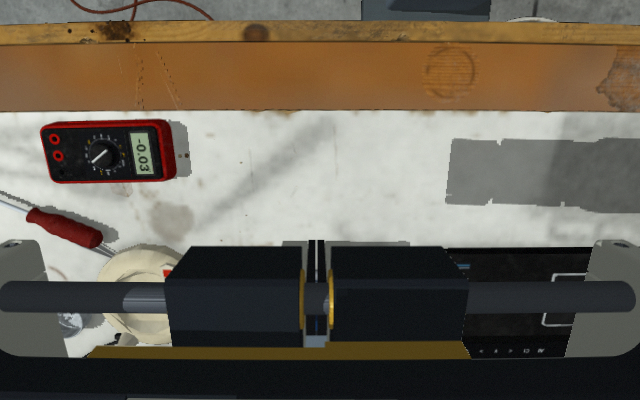

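Drawer shut flush, desk clear, bystanders where they were (pot, dropper, meter unchanged in the pictures).

```bash
python3 - <<'E'
from h import *
print(arm.job_done())
E
```

```text
the job is handed in; nothing more can be done
None
```

I pulled the drawer open to its stop, then loaded the side cutters, tape, solder reel and flux syringe. I slid the rule out to about 5.7 cm past the front edge, gripped the overhanging end, and laid it in on top of the reel and tape. Then I pushed the drawer shut until it met its stop. The push reached about 36 N along x and 44 N in all.

- **Last checks:** before closing, the wrist picture showed all five items inside the walls, lying low. The final scene picture shows the front flush with the unit, the desk in front of the laptop and the unit's top clear, and the pot, dropper and meter looking unmoved. I did not check the spray bottle in the last picture.
- **Disagreements:** the scene and wrist cameras differed by about 5 mm in y. I went by the wrist camera, and every grasp held first time. The tape wall measured 9 mm in the grip rather than the 15 mm given.
- **Time:** about 47.5 s. I saw no item get knocked aside during the run.

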